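# Hang a paint-drying chain: link on the stand, carrier bar on the link

### The job

Get the drying stand ready for spraying: hang the two-eyed steel link by its upper eye on the stand's arm, between the ball end and the collar, and let go of it. Then hang the carrier bar from the link: put its hook through the link's lower eye and onto the eye's bottom bar, so that both hang free and still, clear of bench and post. Do not shift or tip the spray can, the paint tin or the roll of tape.

Things in the scene. Friction and masses are not known exactly. Their poses are not given: they have to be found in the camera images.
- stand: Fixed steel stand. Origin on the bench below the arm's hanging place. Level round arm, 12 mm thick, top at z = 270 mm, along own x; free end (-x, roughly towards the robot) has a 20 mm ball centred at x = -20 mm; 20 mm collar at x = 18 to 24 mm; the link hangs between, at x = 0. Post 20 mm thick at x = 135 mm, top z = 277 mm; base 10 mm thick, x = 42 to 168 mm, y = -60 to 60 mm.
- link_block: Beech block 70 x 110 x 32 mm, does not move, with a slot 11 mm wide and 20 mm deep along its own y axis (slot floor 12 mm above the bench), in which the link stands upright at the start. Origin: centre of its underside.
- bar_block: Beech block 110 x 70 x 32 mm, does not move, with a slot 11 mm wide and 20 mm deep along its own x axis (slot floor 12 mm above the bench), in which the carrier bar stands upright at the start. Origin: centre of its underside.
- link: Dark steel plate link, 8 mm thick (own x), 100 mm wide (y), 196 mm tall (z up), 0.16 kg, same both ways round. Origin: middle of lower edge. Two closed eyes: lower eye z = 12 to 78 mm, y = -40 to 40 mm; upper eye from z = 88 mm, 48 mm wide, with a 45 degree roof, 9 mm flat at z = 148 mm, that centres itself on the arm. Grip tab on top: 40 mm wide, z = 148 to 196 mm.
- link_eye (a point): Point on the link at y = 0, z = 148 mm: top of the upper eye's roof. Hung on the arm it lies level with the arm's top. Axes as the link's.
- link_low (a point): Point on the link at y = 0, z = 12 mm: middle of the upper edge of the lower eye's bottom bar, on which the carrier's hook must sit. Axes as the link's.
- carrier: Bright aluminium plate bar, 194 mm long (own x), 8 mm thick (y), 102 mm tall (z up), 0.12 kg. Origin: middle of lower edge. Bar z = 0 to 22 mm; on its middle a cane-shaped hook: stem x = -24 to -12 mm, top z = 88 to 102 mm, tip x = 12 to 24 mm down to z = 66 mm; mouth 24 mm wide, 11 mm at its top, balanced below it. Grip tab at -x end up to z = 62 mm, 20 mm thick weight at +x end.
- hook_seat (a point): Point on the carrier at x = 0, z = 88 mm: top of the hook's mouth, which must come to rest on the link's lower bar.
- hook_tip (a point): Point on the carrier at x = +18 mm, z = 66 mm: lower end of the hook's tip.
- carrier_tab (a point): Point on the carrier at x = -85 mm, z = 42 mm: middle of the grip tab, to be gripped across the 8 mm thickness (along y). Held here, with the carrier's +x along the stand's +x, the gripper stays in front of the stand's arm while the hook goes through the eye.
- spray_can: Bystander: standing spray can with a black cap, 63 mm thick, 203 mm tall. Origin: centre of its underside.
- paint_tin: Bystander: small paint tin, 77 mm thick, 78 mm tall. Origin: centre of its underside.
- tape_roll: Bystander: roll of masking tape lying flat, 94 mm across, 25 mm tall. Origin: centre of its underside.
Things that resemble listed ones, but are neither listed nor needed, are in the scene too. Leave any green look-alike of the link alone.

How it is judged:
On the way, in this order (a step that is already met when the one before it is completed fails the run):
1. the link hangs by its upper eye on the stand's arm between ball and collar, let go, while the carrier is not yet on it (x of link_eye in the frame of stand between -0.022 and 0.022 m and y of link_eye in the frame of stand between -0.012 and 0.012 m and z of link_eye in the frame of stand between 0.262 and 0.282 m and angle between link's own z axis and vertical below 0.3 rad and contact force between link and stand above 0.6 N and contact force between each of the fingers, carrier and link below 0.05 N), for 0.3 s.
2. the carrier's hook sits on the bottom bar of the link's lower eye, let go (x of hook_seat in the frame of link_low between -0.015 and 0.015 m and y of hook_seat in the frame of link_low between -0.035 and 0.035 m and z of hook_seat in the frame of link_low between -0.008 and 0.012 m and (x of hook_tip in the frame of link_low above 0.006 m or x of hook_tip in the frame of link_low below -0.006 m) and z of hook_tip in the frame of link_low below -0.003 m and contact force between carrier and link above 0.5 N and angle between carrier's own z axis and vertical below 0.3 rad and height (world z) of carrier above 0.025 m and contact force between the fingers and carrier below 0.05 N and contact force between carrier and stand below 0.05 N), for 0.3 s.
At the end, for the whole second after the job is handed in: Let go and still (< 60 mm/s): the link hangs upright (0.3 rad) by its upper eye on the arm (eye top within 22 mm along, 12 mm across, -8 to +12 mm in height); the carrier hangs upright (0.3 rad) with its hook down over the lower bar (15, 35, -8 to +12 mm), over 25 mm above the bench, off the stand (all of step 2 and x of link_eye in the frame of stand between -0.022 and 0.022 m and y of link_eye in the frame of stand between -0.012 and 0.012 m and z of link_eye in the frame of stand between 0.262 and 0.282 m and angle between link's own z axis and vertical below 0.3 rad and contact force between link and stand above 0.6 N and contact force between the fingers and link below 0.05 N and linear speed of each of link, carrier below 0.06 m/s); the robot touches nothing.
It fails at once if the spray can is shifted more than 30 mm or tipped (distance of spray_can from where it was at the start of the episode above 0.03 m or angle between spray_can's own z axis and vertical above 0.3 rad).
It fails at once if the paint tin is shifted more than 30 mm or tipped (distance of paint_tin from where it was at the start of the episode above 0.03 m or angle between paint_tin's own z axis and vertical above 0.3 rad).
It fails at once if the roll of tape is shifted more than 30 mm or tipped (distance of tape_roll from where it was at the start of the episode above 0.03 m or angle between tape_roll's own z axis and vertical above 0.3 rad).
It also fails if it takes over 72 s, if anything falls off the work surface, if the arm or the gripper's body presses on something with over 40 N, if the wrist force passes 120 N, or if a joint passes its speed limit or range.

### The arm

A 6-joint arm with a two-finger parallel gripper is mounted at the origin on a cart in front of the work surface, level with it; the furniture and walls round the work are solid. World frame = base frame: x ahead of the robot, y to its left, z up, the work surface at z = 0. Lengths are in m, angles in rad, forces in N, time in s.
With the tool pointing down it reaches from about 0.35 to 1 m from the base axis. Payload 7.1 kg.
Tool frame: the origin (TCP) lies on the centre line of the jaws, within the pads' length; the fingertips stand 14 mm ahead of it and the grasp point (between the pads) lies 5 mm behind it; z points along the fingers, x is the direction in which the jaws open and shut, and the axes are right-handed (so a half turn about z gives the same grasp; the last joint's range is limited). The gripper opens to 85 mm and grips with 20 to 120 N. Pads are 22 mm wide; open, the fingers measure 114 mm over their backs; the gripper's body (76 mm by 85 mm) begins 54 mm behind the grasp point. The pads swing forward as they close: fully open they stand 13 mm farther back than shut.
Start: joints at [0.644, 0.423, 1.63, -0, 1.089, -0.019], TCP at [0.493, 0.385, 0.245] pointing down, gripper open.
Joint ranges: [-3, 3], [-0.9, 2.11], [0.09, 2.58], [-1.31, 4.45], [0.11, 2.69], [-2.54, 2.54]. Speed limits (rad/s): [2.39, 2.39, 3.01, 3.14, 3.14, 3.14].

### API

Orientations are given as a rotation vector (axis times angle).
In Python, from cell import monitor, imaging, manip gives the robot as it stands.
- The arm moves only by the tool jog_arm, never from a script. Its argument "series" is a list of rows, each a list of 7 numbers: the shift along the tool's x, y, z each as a share of 0.75 m, from -1 to 1, then the turn, a rotation vector about the tool's x, y, z each as a share of pi rad, from -1 to 1, then the gripper's target within -1 to 1 (shut at 1, half-way at 0, fully open at -1). A call has exactly 5 rows; each row is the pose to reach, as a shift and turn from the pose commanded when the call began, along the tool's axes at that moment, turning the shorter way round; what a row does not reach only later rows make up. A row lasts 1/12 s, in which the tool goes at most 41.7 mm and 7.16 degrees, less where a joint would pass 70% of its speed; a pose out of reach is approached as far as the arm can. A call with a number of a shift or a turn outside -1 to 1 is refused whole. A call with a gripper value outside its range is refused whole. The fingers move at their own pace and stop on an object; "squeeze" is the grip in N (left out, the last holds). Time passes only in rows, so rows that repeat a pose let the fingers close, or fill a call up. It gives the time, the measured TCP pose, the force and the opening at its end, in the units of the state.
- monitor.read_state(): the state, without advancing time (a new reading comes with each control period).
- imaging.snapshot(name): name is "scene" or "top" or "wrist"; returns (picture, depth): 480x640x3 uint8, blue, green, red; 480x640 float32, m along the optical axis (not along the pixel's ray), 0 where there is no reading.
- imaging.camera_info(name): a dict with "fx", "fy", "cx", "cy" (pixels), "k1" (the pictures are not rectified: a ray, as slopes to the right and down, at radius r is drawn at 1 + k1 r^2 times it, then the intrinsics apply), "origin" and "attitude" of the camera in the world; the wrist camera has in their place "tool_from_camera" (4x4, takes a point from camera to tool coordinates, whose origin is the TCP and whose axes are the tool frame's). Camera axes: x right, y up, looking along -z (the intrinsics and any distortion apply to the point x, -y, -z); pixel columns grow to the right and rows downward; lengths in m; the calibration is good to about 2 mm. A picture is of the moment at which its call begins: read the wrist's pose just before it. camera_info takes no time and is no camera call.
- manip.hand_in(): hands the job in, once; it reports no verdict.
Trained networks look in the newest picture that a camera, given by its name, has taken for a name from the list of things; names that differ only in an ending like _2 or _b are one class to them, and where a whole thing is asked for, a point or a joint stands for the part that bears it (a point fixed in the world has none). Each returns a list of dicts, best first, with "score" (0 to 1); they miss things now and then, are a little off and sometimes report something else, mostly with a low value. They report only what shows in the picture. A call takes as long as a camera call. They do not tell look-alikes from the thing itself.
- imaging.regions_of(camera, label): "region" (480x640 bool, what is visible of it).
- imaging.pinpoint(camera, label): "xyz" ([x, y, z] in m, in the coordinates of the camera as it stood for that picture, good to about 4 mm: a listed point, or the origin of a listed thing).
The state is a dict: "time": time; "joint_pos": joint angles; "joint_velocities": joint speeds; "joint_efforts": joint torques, N m; "ee_pos": TCP position; "orientation": TCP orientation; "wrist_force": force on the tool from outside, world axes, zero at the start; "torque": the same for the moment, N m; "gripper_width": finger opening in m.
Only numpy, scipy, OpenCV 4.12 (cv2) and the standard library are available. Lean on these libraries where they do the work, as an engineer would, in place of code of your own. Each camera call takes 0.05 s, during which the arm holds its last target.

## Working session

There is one attempt and no reset: what is moved stays moved. The work goes in short steps, Python scripts to look and compute and a tool call to move; the robot and the scene stay as the last step left them, time stands still between calls to the robot, and variables do not carry over. Pictures are saved under pics/ and viewed, and the job is handed in when it is done.

Besides the shell and the picture viewer there is one more tool, called as name(argument=value, ...), one argument or row to a line, values as JSON. jog_arm: Moves the arm, as the interface text tells. Shift numbers are shares of 0.75 m and turn numbers shares of pi rad, none past 1 either way. Its arguments: {"type":"object","properties":{"series":{"type":"array"},"squeeze":{"type":"number"}},"required":["series"]}

```bash
ls; mkdir -p pics; cat > h.py <<'E'
import numpy as np, cv2
from scipy.spatial.transform import Rotation as R
from cell import monitor, imaging, manip
def campose(n, st=None):
    c=imaging.camera_info(n)
    if 'tool_from_camera' in c:
        st=st or monitor.read_state()
        T=np.eye(4);T[:3,:3]=R.from_rotvec(st['orientation']).as_matrix();T[:3,3]=st['ee_pos']
        return c,T@np.array(c['tool_from_camera'])
    T=np.eye(4);a=np.array(c['attitude'])
    T[:3,:3]=a if a.shape==(3,3) else R.from_rotvec(a).as_matrix()
    T[:3,3]=c['origin'];return c,T
def rays(c,u,v):
    K=np.array([[c['fx'],0,c['cx']],[0,c['fy'],c['cy']],[0,0,1.]])
    p=np.stack([np.ravel(u),np.ravel(v)],-1).astype(float)[:,None]
    return cv2.undistortPoints(p,K,np.array([c['k1'],0,0,0.]))[:,0]
def unproj(c,T,u,v,d):
    s=rays(c,u,v);d=np.ravel(d)[:,None]
    P=np.concatenate([s[:,:1]*d,-s[:,1:]*d,-d],1)
    return P@T[:3,:3].T+T[:3,3]
def onz(c,T,u,v,z):
    s=rays(c,u,v);D=np.c_[s[:,0],-s[:,1],-np.ones(len(s))]@T[:3,:3].T
    return T[:3,3]+D*((z-T[2,3])/D[:,2])[:,None]
def proj(c,T,P):
    q=(np.atleast_2d(P)-T[:3,3])@T[:3,:3];x=q[:,0]/-q[:,2];y=-q[:,1]/-q[:,2]
    f=1+c['k1']*(x*x+y*y)
    return np.c_[c['fx']*x*f+c['cx'],c['fy']*y*f+c['cy']]
def w(T,p): return T[:3,:3]@np.array(p)+T[:3,3]
E
cat > a.py <<'E'
from h import *
print(monitor.read_state())
for n in ['scene','top','wrist']:
    c,T=campose(n);im,d=imaging.snapshot(n);cv2.imwrite(f'pics/{n}0.png',im);np.savez(f'{n}0.npz',im=im,d=d,T=T)
    print(n,c)
    if n=='wrist':continue
    for l in ['stand','link_block','bar_block','link','link_eye','carrier','carrier_tab','hook_seat','spray_can','paint_tin','tape_roll']:
        for r in imaging.pinpoint(n,l)[:3]:
            p=w(T,r['xyz']);print(n,l,round(r['score'],2),p.round(3),proj(c,T,p).round(0))
E
python3 a.py
```

```text
pics
{'time': 0.0, 'joint_pos': array([ 6.44018335e-01,  4.23856781e-01,  1.63067221e+00,  4.02921973e-05,
        1.08863398e+00, -1.89713073e-02]), 'joint_velocities': array([ 2.17353880e-03, -1.52660479e-03, -3.46190300e-04,  1.46631892e-03,
       -6.71882763e-05, -5.71355530e-04]), 'joint_efforts': array([ 1.11616544e-03, -5.57371974e+01, -2.81749034e+01,  1.60364430e-04,
        7.24283134e-03,  1.53304075e-05]), 'ee_pos': array([0.49214417, 0.3843996 , 0.24454273]), 'orientation': array([ 2.97013892e+00,  1.02227863e+00, -2.36405203e-03]), 'wrist_force': array([ 0.21174662,  0.96291768, -0.11523127]), 'torque': array([ 0.00111198,  0.04291718, -0.01442   ]), 'gripper_width': 0.08536024319663371}
scene {'fx': 441.5548444998636, 'fy': 441.5548444998636, 'cx': 318.9885001435252, 'cy': 241.00742148646094, 'k1': -0.06950009447601431, 'origin': array([ 0.06261742, -0.58829196,  0.59355148]), 'attitude': array([ 0.98887852, -0.35047795, -0.57154175])}
scene stand 0.66 [0.559 0.03  0.001] [[325. 288.]]
scene bar_block 0.79 [ 0.521 -0.304  0.003] [[428. 392.]]
scene link 0.89 [0.543 0.
[... 1818 characters left out ...]
 [ 0.732  0.246 -0.001] [[239. 176.]]
top paint_tin 0.66 [0.651 0.403 0.   ] [[171. 209.]]
top paint_tin 0.35 [ 0.725 -0.239 -0.002] [[447. 185.]]
top tape_roll 0.7 [ 0.724 -0.24  -0.   ] [[447. 185.]]
wrist {'fx': 430.5666756440065, 'fy': 430.5666756440065, 'cx': 317.25170497605774, 'cy': 240.7929279342179, 'k1': -0.028788687733976782, 'tool_from_camera': array([[ 9.99999414e-01,  1.35741977e-04,  1.07439880e-03,
        -1.03784021e-03],
       [ 4.30281564e-04, -9.60242635e-01, -2.79166431e-01,
        -7.22948934e-02],
       [ 9.93788932e-04,  2.79166729e-01, -9.60242131e-01,
        -1.28320658e-01],
       [ 0.00000000e+00,  0.00000000e+00,  0.00000000e+00,
         1.00000000e+00]])}
```

View pics/scene0.png

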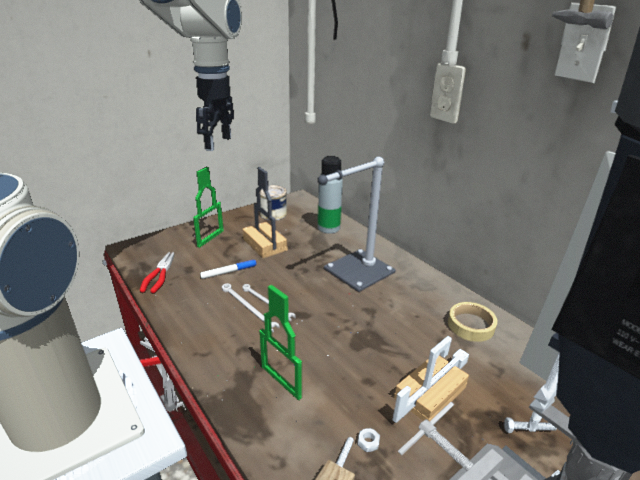

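View pics/top0.png

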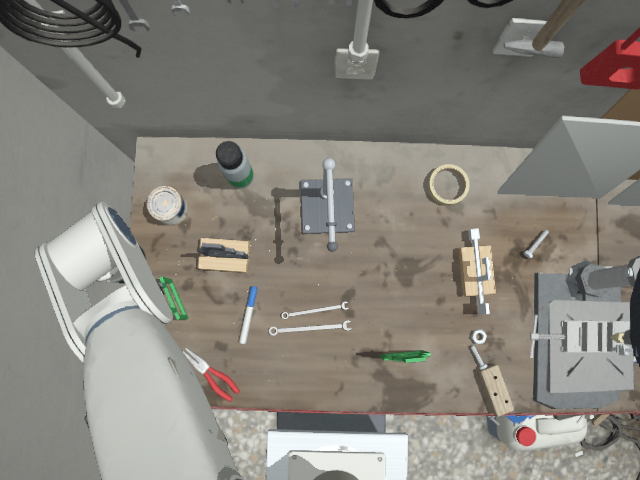

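View pics/wrist0.png

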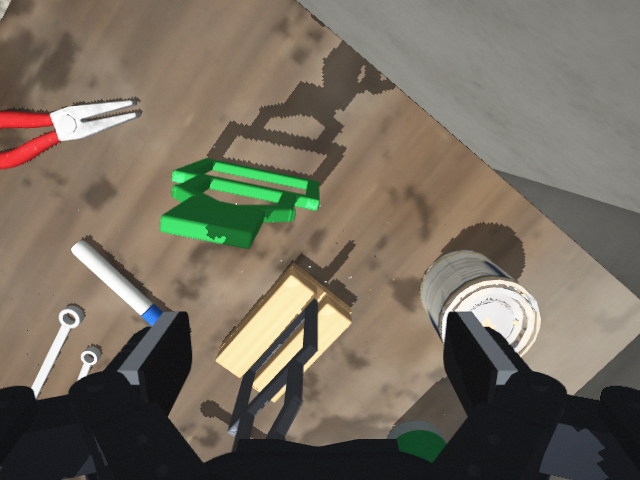

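The candidates for the link are the dark one standing in the beech block (scene ≈(263,210), top ≈(225,252)), a green one at scene (205,205) and a green one at scene (282,345). The dark steel one in the block fits the description, and the green ones are decoys. Next I'll confirm that in a crop and measure.

```bash
cat > b.py <<'E'
from h import *
def cloud(n):
    z=np.load(f'{n}0.npz');c=imaging.camera_info(n);d=z['d'];v,u=np.nonzero(d>0)
    P=unproj(c,z['T'],u,v,d[v,u]);return z['im'],P,z['im'][v,u].astype(int)
def line(P):
    m=P.mean(0);_,s,V=np.linalg.svd(P[:,:2]-m[:2]);return m.round(4),V[0].round(4),(s/np.sqrt(len(P))).round(4)
def box(P,lo,hi): return ((P>lo)&(P<hi)).all(1)
for n in ['scene','top']:
    im,P,C=cloud(n);print('==',n)
    m=box(P,[.45,-.05,.25],[.75,.1,.3]);Q=P[m];print('arm',len(Q),line(Q),Q.min(0).round(3),Q.max(0).round(3))
    m=box(P,[.48,.2,.06],[.6,.34,.25])&(C.max(1)<110);Q=P[m];print('link',len(Q),line(Q),np.percentile(Q,[1,99],axis=0).round(3))
    Q=Q[Q[:,2]>.165];print('linktab',len(Q),line(Q) if len(Q)>3 else '',np.percentile(Q,[1,99],axis=0).round(3) if len(Q) else '')
    m=box(P,[.4,-.37,.04],[.65,-.25,.14]);Q=P[m];print('carr',len(Q),line(Q),np.percentile(Q,[1,99],axis=0).round(3))
    Q=Q[(Q[:,0]<.46)];print('ctab',len(Q),line(Q),np.percentile(Q,[1,99],axis=0).round(3))
    r=im
    a=cv2.resize(im[155:265,180:310] if n=='scene' else im[150:300,150:350],None,fx=3,fy=3)
    b=cv2.resize(im[320:430,380:480] if n=='scene' else im[220:320,440:510],None,fx=3,fy=3)
    h=max(a.shape[0],b.shape[0]);f=lambda x:cv2.copyMakeBorder(x,0,h-x.shape[0],0,0,0)
    cv2.imwrite(f'pics/crop_{n}.png',cv2.resize(np.hstack([f(a),f(b)]),None,fx=.95,fy=.95))
E
python3 b.py
```

```text
== scene
arm 526 (array([0.6157, 0.0304, 0.2652]), array([-0.9984, -0.0562]), array([0.0568, 0.0036])) [0.53  0.019 0.25 ] [0.703 0.047 0.276]
link 508 (array([0.5415, 0.26  , 0.1338]), array([-0.0399, -0.9992]), array([0.0277, 0.0021])) [[0.538 0.212 0.062]
 [0.549 0.31  0.207]]
linktab 163 (array([0.5407, 0.2588, 0.1864]), array([-0.0101, -0.9999]), array([0.0129, 0.0014])) [[0.538 0.241 0.165]
 [0.545 0.283 0.208]]
carr 689 (array([ 0.489 , -0.3115,  0.0808]), array([-0.9944, -0.1059]), array([0.0389, 0.0024])) [[ 0.426 -0.321  0.041]
 [ 0.545 -0.302  0.114]]
ctab 214 (array([ 0.4352, -0.3175,  0.0617]), array([-0.9994, -0.0351]), array([0.0074, 0.0022])) [[ 0.426 -0.321  0.041]
 [ 0.449 -0.312  0.074]]
== top
arm 692 (array([0.6208, 0.0367, 0.2693]), array([-0.998 , -0.0639]), array([0.0537, 0.0045])) [0.532 0.022 0.258] [0.706 0.054 0.278]
link 221 (array([0.5419, 0.2671, 0.1289]), array([0.0499, 0.9988]), array([0.0254, 0.0018])) [[0.539 0.216 0.063]
 [0.547 0.314 0.208]]
linktab 56 (array([0.5409, 0.2607, 0.1877]), array([-0.0196,  0.9998]), array([0.0117, 0.0013])) [[0.539 0.246 0.166]
 [0.546 0.283 0.209]]
carr 263 (array([ 0.4933, -0.3056,  0.0878]), array([-0.9953, -0.0969]), array([0.0404, 0.0032])) [[ 0.428 -0.318  0.041]
 [ 0.546 -0.297  0.117]]
ctab 87 (array([ 0.4393, -0.311 ,  0.064 ]), array([-0.9909, -0.1343]), array([0.007 , 0.0026])) [[ 0.428 -0.318  0.041]
 [ 0.45  -0.307  0.078]]
```

```bash
python3 -c "
import cv2;a=cv2.imread('pics/crop_scene.png');print(a.shape)"
```

```text
(314, 656, 3)
```

View pics/crop_scene.png

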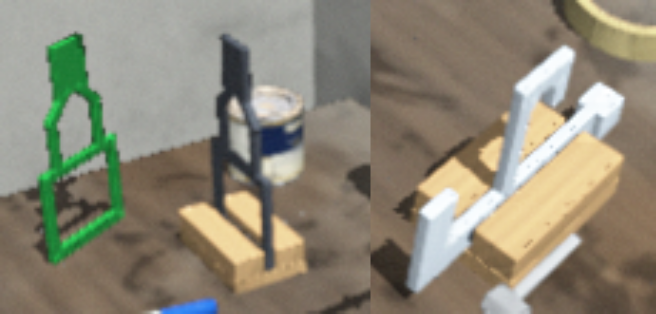

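Confirmed: the dark link in the block at crop (235,150) is the one, and the carrier stands in its block with hook and grip tab visible. Next is the helper for moves.

```bash
cat > go.py <<'E'
import sys
from h import *
# x y z yawdeg -> row shares
x,y,z,yaw=map(float,sys.argv[1:5])
s=monitor.read_state();Rc=R.from_rotvec(s['orientation'])
a=np.radians(yaw);M=np.array([[np.cos(a),np.sin(a),0],[np.sin(a),-np.cos(a),0],[0,0,-1]])
d=Rc.inv().apply(np.array([x,y,z])-s['ee_pos'])/.75
r=(Rc.inv()*R.from_matrix(M)).as_rotvec()/np.pi
X=Rc.as_matrix()
print('now',s['ee_pos'].round(4),'yaw',np.degrees(np.arctan2(X[1,0],X[0,0])).round(2),'tilt',X[:2,2].round(4),'t',round(s['time'],2),'F',s['wrist_force'].round(1),'w',round(s['gripper_width'],4),'j',s['joint_pos'].round(2))
print('row',d.round(4).tolist(),r.round(4).tolist(),'rows',max(np.linalg.norm(d)*750/41.7,np.linalg.norm(r)*180/7.16).round(1))
E
python3 go.py .544 .263 .25 -2.3
```

```text
now [0.4926 0.3847 0.2453] yaw 37.99 tilt [0. 0.] t 1.25 F [-0.7 -0.7 -0.2] w 0.0851 j [ 0.64  0.42  1.63  0.    1.09 -0.02]
row [-0.0458, 0.1701, -0.0062] [-0.0, -0.0, 0.2238] rows 5.6
```

jog_arm(
  series=[
    [-0.0458,0.1701,-0.0062,0,0,0.2238,-1],
    [-0.0458,0.1701,-0.0062,0,0,0.2238,-1],
    [-0.0458,0.1701,-0.0062,0,0,0.2238,-1],
    [-0.0458,0.1701,-0.0062,0,0,0.2238,-1],
    [-0.0458,0.1701,-0.0062,0,0,0.2238,-1],
  ],
)

```text
time: 1.67
ee_pos: [0.5452, 0.2601, 0.2502]
orientation: [3.141, 0.044, 0.001]
wrist_force: [-0.1, 0.1, 0.7]
gripper_width: 0.0854
```

```bash
python3 go.py .544 .263 .25 -2.3
```

```text
now [0.5452 0.2601 0.2502] yaw 1.61 tilt [ 0.0005 -0.0004] t 1.67 F [-0.1  0.1  0.7] w 0.0854 j [ 0.43  0.39  1.67 -0.    1.08  0.4 ]
row [-0.0015, -0.0038, 0.0003] [0.0001, -0.0001, 0.0217] rows 0.5
```

jog_arm(
  series=[
    [-0.0015,-0.0038,0.0003,0,0,0.0217,-1],
    [-0.0015,-0.0038,0.0003,0,0,0.0217,-1],
    [-0.0015,-0.0038,0.0003,0,0,0.0217,-1],
    [-0.0015,-0.0038,0.0003,0,0,0.0217,-1],
    [-0.0015,-0.0038,0.0003,0,0,0.0217,-1],
  ],
)

```text
time: 2.08
ee_pos: [0.5427, 0.266, 0.2497]
orientation: [3.141, -0.044, -0.0]
wrist_force: [0.5, -0.6, 0.3]
gripper_width: 0.0855
```

```bash
cat > wr.py <<'E'
import sys
from h import *
tag=sys.argv[1]
c,T=campose('wrist');im,d=imaging.snapshot('wrist');cv2.imwrite(f'pics/wrist_{tag}.png',im);np.savez(f'wrist_{tag}.npz',im=im,d=d,T=T)
for l in sys.argv[2:]:
    for r in imaging.pinpoint('wrist',l)[:2]:
        p=w(T,r['xyz']);print(l,round(r['score'],2),p.round(4),proj(c,T,p).round(0))
v,u=np.nonzero(d>0);P=unproj(c,T,u,v,d[v,u]);C=im[v,u]
if tag=='l1':
    m=((P>[.5,.2,.1])&(P<[.59,.33,.212])).all(1)&(C.max(1)<110);Q=P[m];print(len(Q),np.percentile(Q,[1,50,99],axis=0).round(4))
    q=Q[Q[:,2]>.2];print(len(q),np.percentile(q,[1,50,99],axis=0).round(4));print(np.polyfit(q[:,1],q[:,0],1))
E
python3 go.py .544 .263 .189 -2.3; python3 wr.py l1 link_eye link
```

```text
now [0.5427 0.266  0.2497] yaw -1.61 tilt [-0.     -0.0001] t 2.08 F [ 0.5 -0.6  0.3] w 0.0855 j [ 0.44  0.39  1.67 -0.    1.08  0.46]
row [0.0019, 0.0039, 0.081] [0.0, 0.0, 0.0038] rows 1.5
link 0.86 [0.5422 0.263  0.0105] [[319. 204.]]
link 0.79 [ 0.4354  0.3728 -0.0014] [[187.  76.]]
1339 [[0.5368 0.2479 0.1002]
 [0.5421 0.2846 0.1616]
 [0.5458 0.3104 0.2081]]
344 [[0.5367 0.2462 0.2002]
 [0.5425 0.2729 0.2068]
 [0.5454 0.2847 0.2085]]
[0.01509231 0.53745659]
```

View pics/wrist_l1.png

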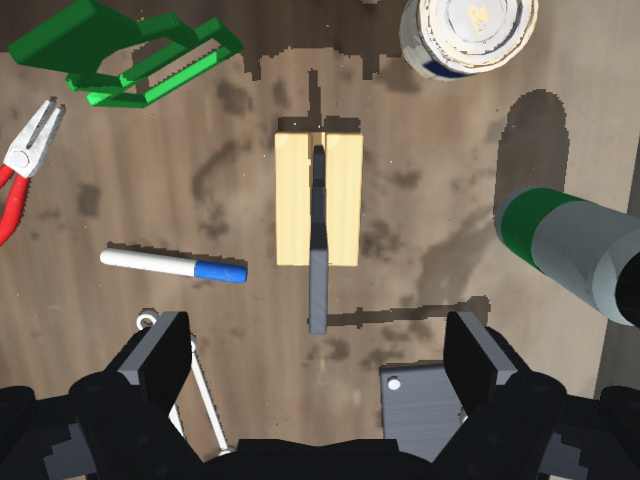

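The dark link's tab (318,290) is centred between the open fingers and parallel to them. Going straight down.

jog_arm(
  series=[
    [-0.001,0,0.04,0,0,0,-1],
    [-0.001,0,0.082,0,0,0,-1],
    [-0.001,0,0.082,0,0,0,-1],
    [-0.001,0,0.082,0,0,0,-1],
    [-0.001,0,0.082,0,0,0,1],
  ],
  squeeze=70,
)

```text
time: 2.65
ee_pos: [0.5427, 0.2662, 0.1894]
orientation: [-3.141, 0.047, -0.002]
wrist_force: [-0.0, -0.1, 0.0]
gripper_width: 0.0755
```

jog_arm(
  series=[
    [0,0,0,0,0,0,1],
    [0,0,0,0,0,0,1],
    [0,0,0,0,0,0,1],
    [0,0,0,0,0,0,1],
    [0,0,0,0,0,0,1],
  ],
)

```text
time: 3.07
ee_pos: [0.5423, 0.2659, 0.1888]
orientation: [-3.141, 0.047, -0.001]
wrist_force: [-0.8, 1.1, 0.3]
gripper_width: 0.0123
```

jog_arm(
  series=[
    [0,0,0,0,0,0,1],
    [0,0,0,0,0,0,1],
    [0,0,0,0,0,0,1],
    [0,0,0,0,0,0,1],
    [0,0,0,0,0,0,1],
  ],
)

```text
time: 3.48
ee_pos: [0.5425, 0.266, 0.1889]
orientation: [-3.141, 0.047, -0.002]
wrist_force: [0.1, 0.4, 6.3]
gripper_width: 0.0071
```

```bash
python3 go.py .544 .263 .36 -1.6;python3 go.py .455 .026 .36 3.4
```

```text
now [0.5425 0.266  0.1889] yaw -1.73 tilt [0.0011 0.0005] t 3.48 F [0.1 0.4 6.3] w 0.0071 j [0.44 0.46 1.72 0.   0.96 0.47]
row [0.0024, 0.0039, -0.2282] [-0.0002, -0.0003, -0.0007] rows 4.1
now [0.5425 0.266  0.1889] yaw -1.73 tilt [0.0011 0.0005] t 3.48 F [0.1 0.4 6.3] w 0.0071 j [0.44 0.46 1.72 0.   0.96 0.47]
row [-0.1067, 0.3233, -0.2285] [-0.0002, -0.0004, -0.0285] rows 7.4
```

jog_arm(
  series=[
    [0,0,-0.03,0,0,0,1],
    [0,0,-0.08,0,0,0,1],
    [0,0,-0.13,0,0,0,1],
    [0,0,-0.184,0,0,0,1],
    [0,0,-0.184,0,0,0,1],
  ],
)

```text
time: 3.9
ee_pos: [0.5451, 0.2673, 0.3344]
orientation: [-3.136, 0.047, -0.017]
wrist_force: [1.5, 1.2, -0.8]
gripper_width: 0.0069
```

```bash
python3 go.py .46 .026 .327 3.4;python3 wr.py l2 link_eye link
```

```text
now [0.5451 0.2673 0.3344] yaw -1.73 tilt [0.0112 0.0052] t 3.9 F [ 1.5  1.2 -0.8] w 0.0069 j [0.44 0.3  1.59 0.   1.23 0.47]
row [-0.1039, 0.325, 0.0069] [-0.0016, -0.0036, -0.0285] rows 6.1
link_eye 0.6 [0.4388 0.3727 0.1449] [[159.  72.]]
link 0.84 [0.5466 0.2628 0.1546] [[319. 224.]]
link 0.62 [ 4.337e-01  3.721e-01 -4.000e-04] [[203.  87.]]
```

View pics/wrist_l2.png

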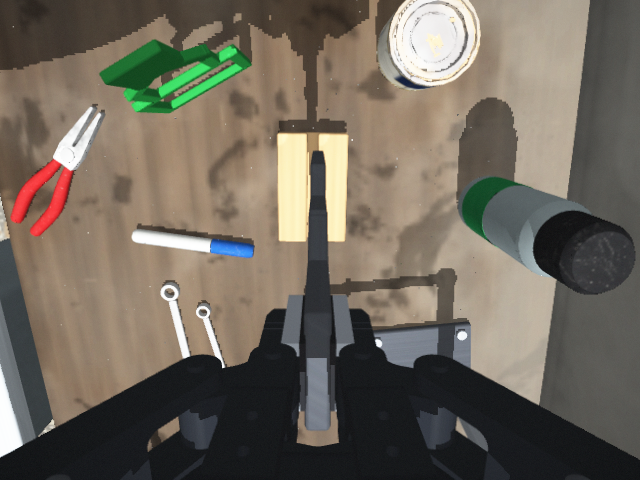

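jog_arm(
  series=[
    [-0.1039,0.06,0.0069,0,0,0,1],
    [-0.1039,0.12,0.0069,0,0,0,1],
    [-0.1039,0.18,0.0069,0,0,-0.0285,1],
    [-0.1039,0.23,0.0069,0,0,-0.0285,1],
    [-0.1039,0.28,0.0069,0,0,-0.0285,1],
  ],
)

```text
time: 4.47
ee_pos: [0.4577, 0.0872, 0.3187]
orientation: [3.139, 0.097, -0.008]
wrist_force: [1.0, -0.6, -0.1]
gripper_width: 0.0072
```

jog_arm(
  series=[
    [0,0.025,0,0,0,0,1],
    [0,0.042,0,0,0,0,1],
    [0,0.042,0,0,0,0,1],
    [0,0.042,0,0,0,0,1],
    [0,0.042,0,0,0,0,1],
  ],
)

```text
time: 4.88
ee_pos: [0.4618, 0.0575, 0.3199]
orientation: [-3.14, -0.093, 0.004]
wrist_force: [-0.8, 0.0, -0.9]
gripper_width: 0.0073
```

jog_arm(
  series=[
    [0,0,0,0,0,0,1],
    [0,0,0,0,0,0,1],
    [0,0,0,0,0,0,1],
    [0,0,0,0,0,0,1],
    [0,0,0,0,0,0,1],
  ],
)

```text
time: 5.3
ee_pos: [0.4625, 0.0575, 0.3212]
orientation: [3.14, 0.094, 0.0]
wrist_force: [0.2, 0.2, -1.0]
gripper_width: 0.0068
```

```bash
cat > sc.py <<'E'
import sys
from h import *
tag=sys.argv[1]
for n in ['scene','top']:
    c,T=campose(n);im,d=imaging.snapshot(n);cv2.imwrite(f'pics/{n}_{tag}.png',im);np.savez(f'{n}_{tag}.npz',im=im,d=d,T=T)
    for l in sys.argv[2:]:
        for r in imaging.pinpoint(n,l)[:2]:
            p=w(T,r['xyz']);print(n,l,round(r['score'],2),p.round(4),proj(c,T,p).round(0))
E
python3 go.py .465 .0265 .327 3.4;python3 sc.py m1 link_eye link_low stand; python3 go.py .561 .032 .327 3.4
python3 - <<'E'
import cv2,numpy as np
a=cv2.imread('pics/scene_m1.png')[90:330,200:440];b=cv2.imread('pics/top_m1.png')[130:370,210:450]
cv2.imwrite('pics/m1.png',cv2.resize(np.hstack([a,b]),(800,400)))
E
```

```text
now [0.4625 0.0575 0.3212] yaw 3.44 tilt [ 0. -0.] t 5.3 F [ 0.2  0.2 -1. ] w 0.0068 j [ 0.1   0.09  1.89 -0.    1.16  0.04]
row [0.0009, 0.0414, -0.0077] [0.0, -0.0, 0.0002] rows 0.8
scene link_eye 0.96 [ 0.3303 -0.1385  0.1453] [[277. 317.]]
scene link_eye 0.72 [0.4441 0.375  0.1495] [[205. 186.]]
scene link_low 0.9 [0.4582 0.0557 0.1533] [[279. 237.]]
scene link_low 0.89 [0.4453 0.3705 0.0138] [[212. 234.]]
scene stand 0.74 [5.606e-01 2.920e-02 3.000e-04] [[326. 288.]]
top link_eye 0.75 [ 0.3333 -0.1401  0.147 ] [[413. 358.]]
top link_eye 0.71 [0.4411 0.3737 0.1476] [[162. 297.]]
top link_low 0.68 [0.4427 0.3774 0.0118] [[176. 298.]]
top link_low 0.59 [ 0.3314 -0.1347  0.0124] [[401. 355.]]
now [0.4625 0.0571 0.3212] yaw 3.4 tilt [0.0001 0.    ] t 5.7 F [-0.6  0.3 -1.5] w 0.007 j [ 0.1   0.09  1.89 -0.    1.16  0.04]
row [0.1291, 0.0411, -0.0077] [0.0, -0.0, -0.0] rows 2.4
```

View pics/m1.png

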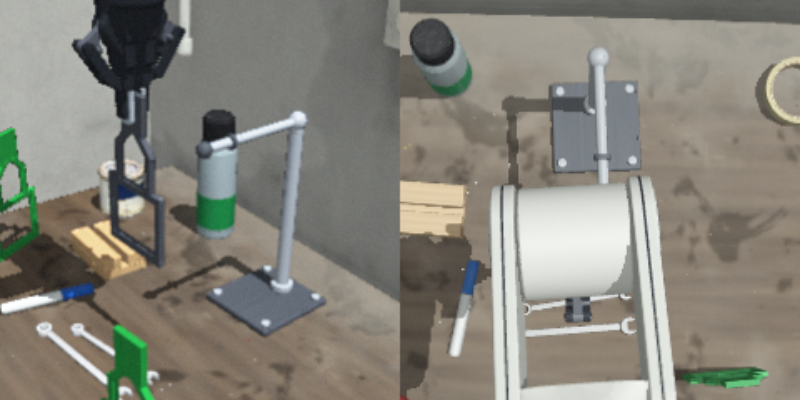

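The link hangs plumb in the gripper, and the ball end (composite 205,148) is ahead of the upper eye. Aligning in y, then advancing.

jog_arm(
  series=[
    [0,0.0405,-0.0077,0,0,0,1],
    [0,0.0405,-0.0077,0,0,0,1],
    [0,0.0405,-0.0077,0,0,0,1],
    [0,0.0405,-0.0077,0,0,0,1],
    [0,0.0405,-0.0077,0,0,0,1],
  ],
)

```text
time: 6.12
ee_pos: [0.4642, 0.0271, 0.3268]
orientation: [-3.14, -0.093, 0.0]
wrist_force: [0.9, 0.5, -0.6]
gripper_width: 0.007
```

```bash
python3 go.py .561 .032 .327 3.4;python3 sc.py m2 link_low link
python3 go.py .561 .032 .327 3.4
python3 - <<'E'
from h import *
z=np.load('scene_m2.npz');c=imaging.camera_info('scene');d=z['d'];v,u=np.nonzero(d>0);C=z['im'][v,u]
P=unproj(c,z['T'],u,v,d[v,u])
Q=P[((P>[.44,-.06,.13])&(P<[.49,.1,.26])).all(1)]
print(np.percentile(Q,[1,50,99],axis=0).round(4))
for a,b in[(.15,.158),(.16,.2),(.24,.27),(.28,.34)]:
    q=P[((P>[.44,-.06,a])&(P<[.49,.1,b])).all(1)];print(a,len(q),q.min(0).round(4),q.max(0).round(4),q.mean(0).round(4))
q=P[((P>[.51,.0,.25])&(P<[.552,.07,.28])).all(1)];print('ball',q.min(0).round(4),q.max(0).round(4))
cv2.imwrite('pics/m2.png',cv2.resize(z['im'][110:280,240:400],None,fx=3.5,fy=3.5))
E
```

```text
now [0.4642 0.0271 0.3268] yaw 3.4 tilt [-0.0003  0.0002] t 6.12 F [ 0.9  0.5 -0.6] w 0.007 j [ 0.03  0.09  1.88  0.    1.17 -0.03]
row [0.1293, 0.0012, -0.0003] [-0.0001, 0.0001, 0.0] rows 2.3
scene link_low 0.79 [0.4617 0.0281 0.1589] [[288. 239.]]
scene link_low 0.71 [ 0.3294 -0.1384  0.0098] [[279. 379.]]
scene link 0.81 [0.4645 0.0287 0.1501] [[289. 243.]]
scene link 0.78 [0.4445 0.3689 0.0022] [[212. 238.]]
top link_low 0.96 [0.4435 0.3752 0.0107] [[177. 298.]]
top link_low 0.65 [ 0.3342 -0.1321  0.0084] [[399. 353.]]
top link 0.73 [ 0.445   0.3756 -0.002 ] [[178. 298.]]
top link 0.64 [ 0.3375 -0.1313 -0.0017] [[399. 352.]]
now [0.4642 0.0271 0.3269] yaw 3.43 tilt [-0.0001  0.    ] t 6.42 F [ 1.6 -0.4 -1.1] w 0.0072 j [ 0.03  0.09  1.88  0.    1.17 -0.03]
row [0.1292, 0.0012, -0.0001] [-0.0, 0.0, 0.0002] rows 2.3
[[ 0.4583 -0.0254  0.1498]
 [ 0.4626  0.0175  0.2064]
 [ 0.4699  0.0727  0.2587]]
0.15 111 [ 0.4583 -0.0263  0.1501] [0.4693 0.0741 0.158 ] [0.4616 0.0182 0.1542]
0.16 281 [ 0.4575 -0.0261  0.16  ] [0.4707 0.0724 0.1999] [0.4632 0.0214 0.175 ]
0.24 177 [ 0.4582 -0.012   0.2401] [0.4706 0.0584 0.2698] [0.4637 0.0228 0.2559]
0.28 545 [ 0.447  -0.0119  0.2801] [0.4823 0.0548 0.3399] [0.4607 0.0165 0.3125]
ball [0.5296 0.0198 0.2544] [0.5518 0.0362 0.2727]
```

View pics/m2.png

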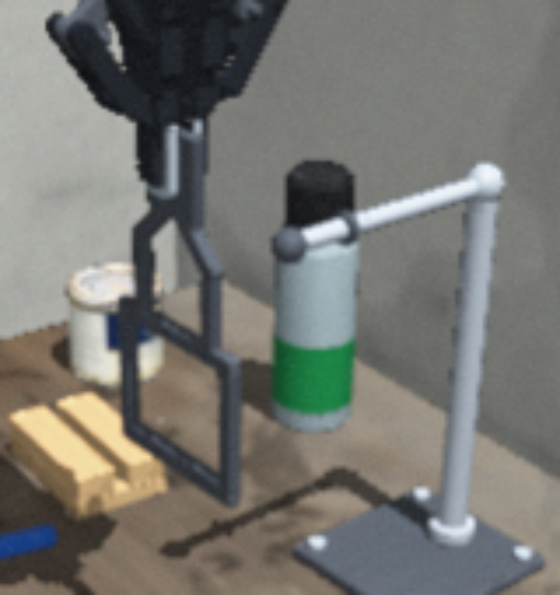

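jog_arm(
  series=[
    [0.025,0,0,0,0,0,1],
    [0.05,0,0,0,0,0,1],
    [0.08,0,0,0,0,0,1],
    [0.105,0,0,0,0,0,1],
    [0.1275,0,0,0,0,0,1],
  ],
)

```text
time: 6.83
ee_pos: [0.5609, 0.0327, 0.3269]
orientation: [-3.14, -0.094, -0.0]
wrist_force: [-0.2, -0.0, -1.1]
gripper_width: 0.007
```

jog_arm(
  series=[
    [0,0,0,0,0,0,1],
    [0,0,0,0,0,0,1],
    [0,0,0.01,0,0,0,1],
    [0,0,0.01,0,0,0,1],
    [0,0,0.01,0,0,0,1],
  ],
)

```text
time: 7.25
ee_pos: [0.5585, 0.0324, 0.3188]
orientation: [3.14, 0.093, -0.003]
wrist_force: [-0.0, 0.7, -1.4]
gripper_width: 0.0068
```

```bash
python3 go.py .561 .033 .299 3.4;python3 sc.py m3 link_eye link_low
python3 - <<'E'
from h import *
a=np.load('scene_m3.npz')['im'];
cv2.imwrite('pics/m3.png',cv2.resize(a[110:280,240:400],None,fx=3.5,fy=3.5))
E
```

```text
now [0.5585 0.0324 0.3188] yaw 3.4 tilt [-0.0017 -0.0001] t 7.25 F [-0.   0.7 -1.4] w 0.0068 j [ 0.04  0.25  1.7  -0.    1.19 -0.02]
row [0.0034, -0.0006, 0.0264] [-0.0, 0.0005, 0.0] rows 0.5
scene link_eye 0.92 [0.4434 0.3762 0.1482] [[205. 186.]]
scene link_eye 0.8 [ 0.332  -0.1379  0.144 ] [[277. 317.]]
scene link_low 0.63 [0.4414 0.3688 0.0112] [[211. 236.]]
scene link_low 0.63 [ 0.3328 -0.1376  0.0096] [[280. 377.]]
top link_eye 0.86 [0.4436 0.3692 0.1496] [[164. 296.]]
top link_eye 0.79 [ 0.3336 -0.1396  0.1468] [[412. 358.]]
top link_low 0.92 [ 0.3357 -0.1335  0.0097] [[400. 353.]]
top link_low 0.82 [0.5606 0.032  0.1543] [[331. 243.]]
```

View pics/m3.png

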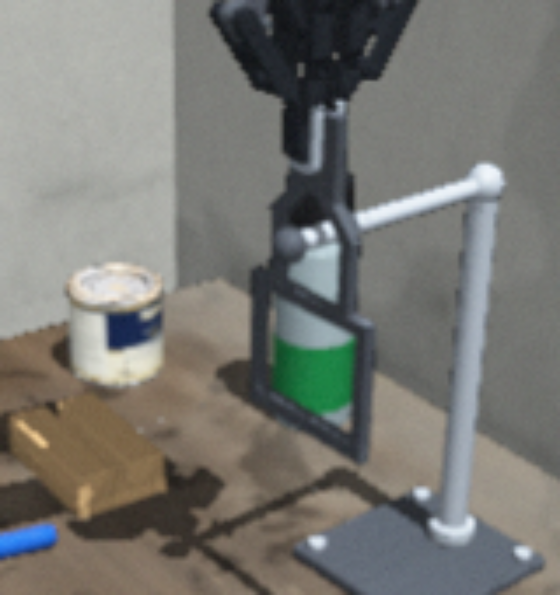

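The arm passes through the upper eye, with the ball (290,240) in front of the plate and the collar hidden behind it. Lowering.

jog_arm(
  series=[
    [0,0,0.008,0,0,0,1],
    [0,0,0.016,0,0,0,1],
    [0,0,0.022,0,0,0,1],
    [0,0,0.022,0,0,0,1],
    [0,0,0.022,0,0,0,1],
  ],
)

```text
time: 7.97
ee_pos: [0.5594, 0.0325, 0.3023]
orientation: [3.14, 0.093, -0.002]
wrist_force: [-0.3, 0.3, -2.0]
gripper_width: 0.0068
```

jog_arm(
  series=[
    [0,0,0.002,0,0,0,1],
    [0,0,0.002,0,0,0,1],
    [0,0,0.004,0,0,0,1],
    [0,0,0.004,0,0,0,1],
    [0,0,0.004,0,0,0,1],
  ],
)

```text
time: 8.38
ee_pos: [0.5597, 0.0325, 0.3]
orientation: [-3.14, -0.093, -0.0]
wrist_force: [-0.0, -0.1, -1.9]
gripper_width: 0.007
```

jog_arm(
  series=[
    [0,0,0.002,0,0,0,1],
    [0,0,0.002,0,0,0,1],
    [0,0,0.003,0,0,0,1],
    [0,0,0.004,0,0,0,1],
    [0,0,0.004,0,0,0,1],
  ],
)

```text
time: 8.8
ee_pos: [0.5601, 0.0325, 0.2985]
orientation: [-3.14, -0.093, -0.002]
wrist_force: [-2.5, 0.6, 9.9]
gripper_width: 0.0071
```

jog_arm(
  series=[
    [0,0,-0.002,0,0,0,1],
    [0,0,-0.002,0,0,0,0.2],
    [0,0,-0.002,0,0,0,0.2],
    [0,0,-0.002,0,0,0,0.2],
    [0,0,-0.002,0,0,0,0.2],
  ],
)

```text
time: 9.22
ee_pos: [0.5597, 0.0325, 0.2982]
orientation: [-3.14, -0.093, 0.001]
wrist_force: [0.7, 0.7, 0.0]
gripper_width: 0.034
```

```bash
python3 go.py .561 .033 .36 3.4;python3 sc.py m4 link_eye link_low
python3 - <<'E'
from h import *
a=np.load('scene_m4.npz')['im'];
cv2.imwrite('pics/m4.png',cv2.resize(a[110:280,240:400],None,fx=3.5,fy=3.5))
E
```

```text
now [0.5597 0.0325 0.2982] yaw 3.4 tilt [-0.0003 -0.    ] t 9.22 F [0.7 0.7 0. ] w 0.034 j [ 0.04  0.27  1.72  0.    1.15 -0.02]
row [0.0018, -0.0006, -0.0823] [-0.0, 0.0001, 0.0] rows 1.5
scene link_eye 0.84 [ 0.3294 -0.1394  0.1462] [[276. 317.]]
scene link_eye 0.78 [0.4403 0.3771 0.1494] [[203. 186.]]
scene link_low 0.88 [0.5547 0.033  0.13  ] [[325. 237.]]
scene link_low 0.62 [ 0.331  -0.1402  0.0084] [[280. 379.]]
top link_eye 0.68 [0.5612 0.0321 0.2691] [[332. 235.]]
top link_eye 0.64 [0.441  0.3749 0.1472] [[162. 297.]]
top link_low 0.76 [0.4441 0.3753 0.0133] [[177. 298.]]
top link_low 0.73 [0.5637 0.0343 0.1341] [[329. 243.]]
```

View pics/m4.png

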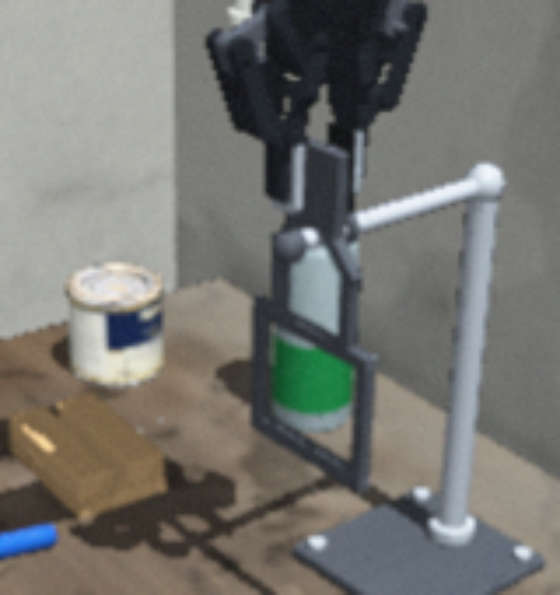

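The link hangs on the arm with the fingers clear on both sides. Raising straight up.

jog_arm(
  series=[
    [0,0,-0.02,0,0,0,0.2],
    [0,0,-0.06,0,0,0,0.2],
    [0,0,-0.1,0,0,0,0.2],
    [0,0,-0.12,0,0,0,0.2],
    [0,0,-0.12,0,0,0,-0.2],
  ],
)

```text
time: 9.93
ee_pos: [0.5615, 0.0325, 0.3928]
orientation: [-3.14, -0.093, -0.011]
wrist_force: [0.6, 0.4, 0.1]
gripper_width: 0.0449
```

```bash
python3 go.py .46 -.2 .30 90;python3 go.py .44 -.315 .25 96
```

```text
now [0.5615 0.0325 0.3928] yaw 3.4 tilt [0.0072 0.0003] t 9.93 F [0.6 0.4 0.1] w 0.0449 j [ 0.04  0.19  1.61 -0.    1.33 -0.02]
row [-0.1544, 0.3014, 0.1226] [0.0018, -0.0018, -0.4811] rows 12.1
now [0.5615 0.0325 0.3928] yaw 3.4 tilt [0.0072 0.0003] t 9.93 F [0.6 0.4 0.1] w 0.0449 j [ 0.04  0.19  1.61 -0.    1.33 -0.02]
row [-0.1906, 0.4529, 0.1891] [0.0019, -0.0017, -0.5144] rows 12.9
```

jog_arm(
  series=[
    [-0.05,0.1,0,0,0,-0.5,0],
    [-0.1,0.2,0,0,0,-0.5,0],
    [-0.15,0.25,0,0,0,-0.5,0],
    [-0.19,0.3,0,0,0,-0.5,0],
    [-0.19,0.35,0.05,0,0,-0.5,0],
  ],
)

```text
time: 10.35
ee_pos: [0.4751, -0.1392, 0.3796]
orientation: [2.982, 0.987, 0.002]
wrist_force: [1.4, 0.4, -0.2]
gripper_width: 0.0428
```

```bash
python3 go.py .44 -.315 .25 96
```

```text
now [ 0.4751 -0.1392  0.3796] yaw 36.62 tilt [ 0.0013 -0.0005] t 10.35 F [ 1.4  0.4 -0.2] w 0.0428 j [-0.31  0.09  1.76 -0.    1.29 -0.95]
row [-0.1775, 0.1601, 0.1729] [0.0005, -0.0, -0.3299] rows 8.3
```

jog_arm(
  series=[
    [-0.05,0.05,0.05,0,0,-0.325,0],
    [-0.1,0.1,0.1,0,0,-0.325,0],
    [-0.15,0.14,0.14,0,0,-0.325,0],
    [-0.175,0.158,0.17,0,0,-0.325,0],
    [-0.175,0.158,0.17,0,0,-0.325,0],
  ],
)

```text
time: 10.77
ee_pos: [0.4426, -0.3001, 0.2595]
orientation: [-2.551, -1.833, 0.0]
wrist_force: [0.0, -0.0, 0.6]
gripper_width: 0.043
```

```bash
python3 go.py .44 -.315 .2 96
```

```text
now [ 0.4426 -0.3001  0.2595] yaw 71.4 tilt [-0.0002  0.0003] t 10.77 F [ 0.  -0.   0.6] w 0.043 j [-0.62  0.27  1.82  0.    1.05 -1.86]
row [-0.0199, 0.0031, 0.0794] [-0.0001, -0.0001, -0.1367] rows 3.4
```

jog_arm(
  series=[
    [-0.01,0.003,0.02,0,0,-0.115,0],
    [-0.01,0.003,0.02,0,0,-0.115,0],
    [-0.01,0.003,0.02,0,0,-0.115,0],
    [-0.01,0.003,0.02,0,0,-0.115,0],
    [-0.01,0.003,0.02,0,0,-0.115,0],
  ],
)

```text
time: 11.18
ee_pos: [0.4429, -0.3065, 0.2455]
orientation: [-2.19, -2.25, 0.0]
wrist_force: [-0.5, 0.1, 0.1]
gripper_width: 0.0429
```

```bash
python3 go.py .44 -.315 .2 96; python3 wr.py c1 carrier carrier_tab hook_seat; python3 sc.py c1 link_low link_eye carrier_tab
cat > ct.py <<'E'
from h import *
z=np.load('wrist_c1.npz');c=imaging.camera_info('wrist');d=z['d'];v,u=np.nonzero(d>0)
P=unproj(c,z['T'],u,v,d[v,u]);C=z['im'][v,u].astype(int)
for nm,lo,hi in [('tab',[.40,-.36,.06],[.47,-.27,.09]),('all',[.40,-.36,.045],[.66,-.25,.13]),('hooktop',[.49,-.36,.09],[.57,-.25,.13])]:
    Q=P[((P>lo)&(P<hi)).all(1)];print(nm,len(Q),np.percentile(Q,[1,50,99],axis=0).round(4),np.polyfit(Q[:,0],Q[:,1],1))
E
python3 ct.py
```

```text
now [ 0.4429 -0.3065  0.2455] yaw 91.55 tilt [-0.001   0.0007] t 11.18 F [-0.5  0.1  0.1] w 0.0429 j [-0.63  0.3   1.82 -0.    1.03 -2.23]
row [-0.0112, -0.0041, 0.0606] [-0.0003, -0.0002, -0.0247] rows 1.1
carrier 0.88 [ 0.5214 -0.3012  0.0119] [[320. 290.]]
carrier 0.52 [ 0.5349 -0.3042  0.0778] [[317. 340.]]
carrier_tab 0.65 [ 0.4321 -0.3149  0.0549] [[306. 202.]]
hook_seat 0.92 [ 0.5191 -0.3069  0.1011] [[313. 336.]]
scene link_low 0.78 [ 0.3315 -0.138   0.0119] [[279. 377.]]
scene link_low 0.71 [0.5563 0.0337 0.1304] [[325. 237.]]
scene link_eye 0.92 [0.4424 0.3753 0.1515] [[204. 185.]]
scene link_eye 0.78 [ 0.3292 -0.1378  0.1461] [[276. 317.]]
scene carrier_tab 0.62 [ 0.4391 -0.3161  0.0508] [[403. 401.]]
top link_low 0.94 [0.5612 0.034  0.1331] [[329. 244.]]
top link_low 0.57 [ 0.3335 -0.1333  0.0129] [[400. 354.]]
top link_eye 0.95 [ 0.3339 -0.1387  0.1459] [[412. 358.]]
top link_eye 0.93 [0.5611 0.0365 0.2718] [[329. 235.]]
top carrier_tab 0.63 [ 0.4449 -0.3176  0.0568] [[487. 306.]]
tab 409 [[ 0.4235 -0.3197  0.0614]
 [ 0.4341 -0.3152  0.0733]
 [ 0.4472 -0.3106  0.075 ]] [ 0.09916019 -0.35829071]
all 1645 [[ 0.4236 -0.3194  0.0473]
 [ 0.4971 -0.3087  0.1037]
 [ 0.5422 -0.301   0.1147]] [ 0.10395008 -0.36023642]
hooktop 931 [[ 0.4959 -0.3123  0.0912]
 [ 0.5146 -0.3067  0.1132]
 [ 0.5429 -0.3009  0.1148]] [ 0.10136727 -0.35893812]
```

View pics/wrist_c1.png

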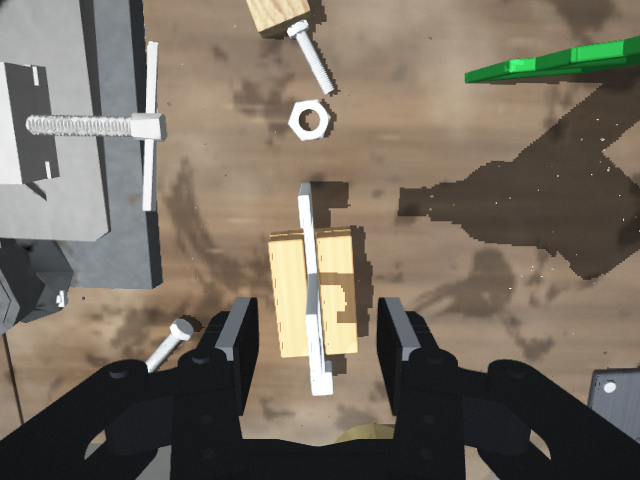

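View pics/scene_c1.png

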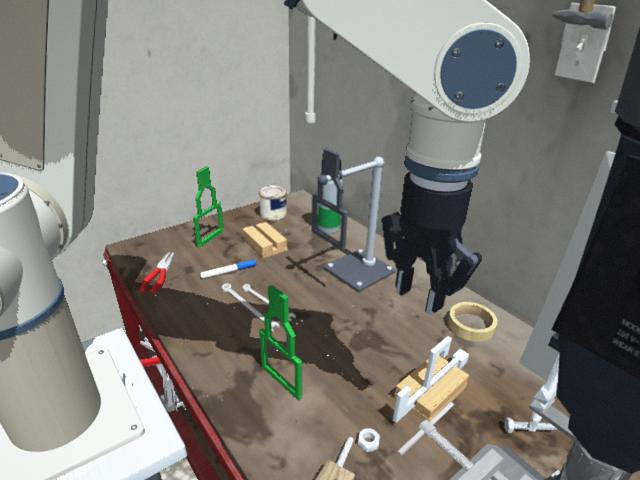

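```bash
python3 go.py .4365 -.315 .12 95.8
```

```text
now [ 0.4433 -0.3067  0.2463] yaw 91.75 tilt [ 0.0001 -0.0002] t 11.78 F [-0.   1.1 -0.4] w 0.043 j [-0.63  0.3   1.82 -0.    1.03 -2.23]
row [-0.0107, -0.0095, 0.1684] [0.0, 0.0001, -0.0225] rows 3.0
```

jog_arm(
  series=[
    [-0.0107,-0.0095,0.05,0,0,-0.0225,0],
    [-0.0107,-0.0095,0.1,0,0,-0.0225,0],
    [-0.0107,-0.0095,0.168,0,0,-0.0225,0],
    [-0.0107,-0.0095,0.168,0,0,-0.0225,0],
    [-0.0107,-0.0095,0.168,0,0,-0.0225,0],
  ],
)

```text
time: 12.2
ee_pos: [0.4346, -0.3137, 0.1176]
orientation: [-2.102, -2.326, 0.001]
wrist_force: [-0.4, -0.3, -0.4]
gripper_width: 0.0426
```

jog_arm(
  series=[
    [0,0,0,0,0,0,0],
    [0,0,0,0,0,0,0],
    [0,0,0,0,0,0,0],
    [0,0,0,0,0,0,0],
    [0,0,0,0,0,0,0],
  ],
)

```text
time: 12.62
ee_pos: [0.4371, -0.3155, 0.1217]
orientation: [2.104, 2.329, 0.0]
wrist_force: [-0.5, 0.2, -0.5]
gripper_width: 0.0424
```

```bash
python3 go.py .4365 -.315 .051 95.8; python3 wr.py c2
```

```text
now [ 0.4371 -0.3155  0.1217] yaw 95.8 tilt [ 0.0021 -0.0016] t 12.62 F [-0.5  0.2 -0.5] w 0.0424 j [-0.65  0.48  1.9  -0.    0.76 -2.32]
row [0.0009, -0.001, 0.0943] [0.0006, 0.0006, 0.0] rows 1.7
```

View pics/wrist_c2.png

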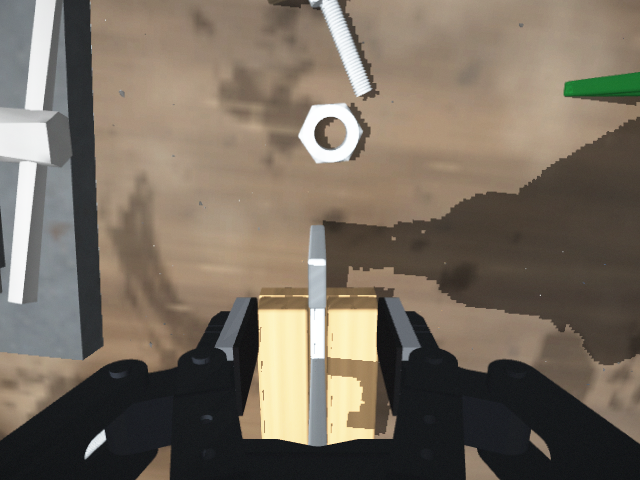

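The carrier plate (317,340) is centred and parallel between the fingers. Going down and gripping.

jog_arm(
  series=[
    [0,0,0.04,0,0,0,0],
    [0,0,0.08,0,0,0,0],
    [0,0,0.093,0,0,0,0],
    [0,0,0.093,0,0,0,0],
    [0,0,0.093,0,0,0,1],
  ],
  squeeze=90,
)

```text
time: 13.08
ee_pos: [0.4364, -0.315, 0.0507]
orientation: [-2.106, -2.33, 0.0]
wrist_force: [0.7, 0.9, 1.0]
gripper_width: 0.0321
```

jog_arm(
  series=[
    [0,0,0,0,0,0,1],
    [0,0,0,0,0,0,1],
    [0,0,0,0,0,0,1],
    [0,0,0,0,0,0,1],
    [0,0,0,0,0,0,1],
  ],
)

```text
time: 13.5
ee_pos: [0.4372, -0.3156, 0.0519]
orientation: [2.104, 2.329, 0.0]
wrist_force: [-2.1, 0.6, 7.1]
gripper_width: 0.0069
```

jog_arm(
  series=[
    [0,0,0,0,0,0,1],
    [0,0,0,0,0,0,1],
    [0,0,0,0,0,0,1],
    [0,0,0,0,0,0,1],
    [0,0,0,0,0,0,1],
  ],
)

```text
time: 13.92
ee_pos: [0.4372, -0.3156, 0.0519]
orientation: [2.105, 2.329, 0.0]
wrist_force: [-1.8, 0.2, 7.1]
gripper_width: 0.0068
```

```bash
python3 go.py .4365 -.315 .125 95.8
```

```text
now [ 0.4372 -0.3156  0.0519] yaw 95.8 tilt [ 0.002  -0.0015] t 13.92 F [-1.8  0.2  7.1] w 0.0068 j [-0.65  0.6   1.92 -0.    0.62 -2.32]
row [0.0007, -0.0006, -0.0975] [0.0006, 0.0005, -0.0] rows 1.8
```

jog_arm(
  series=[
    [0,0,-0.01,0,0,0,1],
    [0,0,-0.025,0,0,0,1],
    [0,0,-0.045,0,0,0,1],
    [0,0,-0.065,0,0,0,1],
    [0,0,-0.085,0,0,0,1],
  ],
)

```text
time: 14.33
ee_pos: [0.4364, -0.3149, 0.1158]
orientation: [2.106, 2.331, -0.0]
wrist_force: [1.1, -0.3, -1.4]
gripper_width: 0.0071
```

jog_arm(
  series=[
    [0,0,-0.012,0,0,0,1],
    [0,0,-0.012,0,0,0,1],
    [0,0,-0.012,0,0,0,1],
    [0,0,-0.012,0,0,0,1],
    [0,0,-0.012,0,0,0,1],
  ],
)

```text
time: 14.75
ee_pos: [0.4359, -0.3146, 0.1224]
orientation: [-2.105, -2.33, 0.0]
wrist_force: [0.9, 0.2, -0.7]
gripper_width: 0.0071
```

```bash
python3 go.py .4365 -.315 .125 95.8; python3 sc.py d1 hook_seat hook_tip carrier_tab carrier; python3 wr.py d1 hook_seat carrier hook_tip
python3 - <<'E'
from h import *
a=np.load('scene_d1.npz')['im'][280:440,360:520]
b=np.load('wrist_d1.npz')['im']
cv2.imwrite('pics/d1.png',np.hstack([cv2.resize(a,(384,384)),cv2.resize(b,None,fx=.6,fy=.6)[:384] if 0 else cv2.resize(b,(416,384))]))
E
```

```text
now [ 0.4359 -0.3146  0.1224] yaw 95.8 tilt [-0.0013  0.0009] t 14.75 F [ 0.9  0.2 -0.7] w 0.0071 j [-0.65  0.48  1.9  -0.    0.77 -2.32]
row [-0.0006, 0.0007, -0.0034] [-0.0004, -0.0003, 0.0] rows 0.1
scene hook_seat 0.86 [ 0.5204 -0.3045  0.1711] [[445. 315.]]
scene hook_tip 0.95 [ 0.5402 -0.3077  0.1457] [[452. 324.]]
scene hook_tip 0.51 [0.5606 0.0359 0.1213] [[326. 240.]]
scene carrier_tab 0.89 [ 0.4386 -0.315   0.1203] [[408. 368.]]
scene carrier 0.98 [ 0.519  -0.3061  0.0832] [[436. 359.]]
top hook_seat 0.77 [ 0.5224 -0.3029  0.1689] [[495. 266.]]
top hook_tip 0.68 [ 0.5381 -0.3035  0.1426] [[492. 260.]]
top hook_tip 0.17 [0.561  0.0298 0.1319] [[331. 245.]]
top carrier_tab 0.65 [ 0.4412 -0.3165  0.1199] [[495. 307.]]
top carrier 0.91 [ 0.5247 -0.3042  0.0779] [[484. 269.]]
top carrier 0.49 [ 7.316e-01  2.447e-01 -5.000e-04] [[240. 176.]]
carrier 0.77 [ 0.5204 -0.3036  0.082 ] [[322. 456.]]
```

View pics/d1.png

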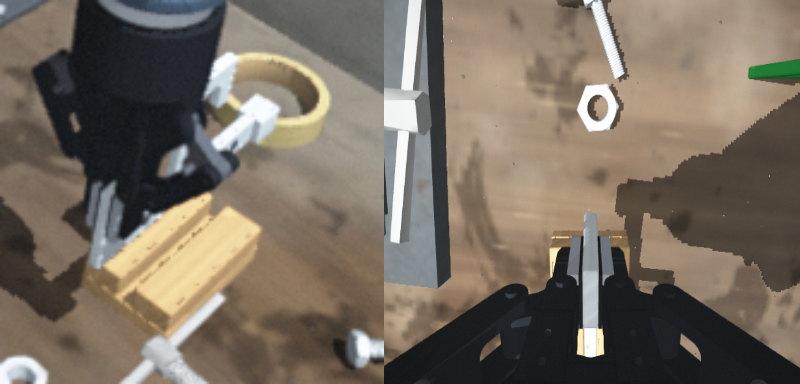

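```bash
python3 - <<'E'
from h import *
def cl(f,n):
    z=np.load(f);c=imaging.camera_info(n);d=z['d'];v,u=np.nonzero(d>0);return unproj(c,z['T'],u,v,d[v,u]),z['im'][v,u].astype(int)
for f,n in [('scene_c1.npz','scene'),('top_c1.npz','top')]:
    P,C=cl(f,n)
    g=((P>[.25,-.25,.05])&(P<[.45,-.05,.25])).all(1)&(C[:,1]>C[:,2]+40)&(C[:,1]>C[:,0]+40)
    print(n,'green',np.percentile(P[g],[1,99],axis=0).round(3))
    m=((P>[.57,-.33,.02])&(P<[.66,-.26,.1])).all(1);print('weight',m.sum(),np.percentile(P[m],[1,99],axis=0).round(3))
    for a,b in[(.122,.136),(.14,.19),(.29,.33)]:
        q=P[((P>[.53,-.06,a])&(P<[.59,.12,b])).all(1)]
        if len(q): print(a,len(q),np.percentile(q,[2,50,98],axis=0).round(4),np.polyfit(q[:,1],q[:,0],1))
E
python3 go.py .412 .02 .123 93.4
```

```text
scene green [[ 0.324 -0.189  0.053]
 [ 0.341 -0.093  0.196]]
weight 331 [[ 0.57  -0.328  0.021]
 [ 0.618 -0.277  0.035]]
0.122 229 [[ 0.5524 -0.0184  0.1223]
 [ 0.5571  0.0291  0.1306]
 [ 0.5644  0.0783  0.1354]] [-0.06366227  0.55917931]
0.14 251 [[ 0.5522 -0.0194  0.1416]
 [ 0.5583 -0.0093  0.1658]
 [ 0.5658  0.0801  0.1894]] [-0.06047041  0.55956947]
0.29 254 [[0.5541 0.01   0.291 ]
 [0.5564 0.0263 0.3048]
 [0.5633 0.0496 0.3175]] [-0.09625769  0.559777  ]
top green [[ 0.326 -0.186  0.08 ]
 [ 0.341 -0.089  0.199]]
weight 268 [[ 0.57  -0.329  0.022]
 [ 0.62  -0.263  0.038]]
0.122 118 [[ 0.555  -0.0065  0.1238]
 [ 0.5609  0.042   0.1322]
 [ 0.5673  0.0753  0.1355]] [-0.06191366  0.5630748 ]
0.14 32 [[ 0.5546 -0.0162  0.1436]
 [ 0.5599 -0.0073  0.1633]
 [ 0.5627  0.0817  0.189 ]] [-0.06453653  0.55992462]
0.29 142 [[0.5564 0.0134 0.2938]
 [0.5595 0.0326 0.3162]
 [0.5664 0.0519 0.3208]] [-0.06707034  0.56225582]
now [ 0.4364 -0.315   0.1232] yaw 95.8 tilt [ 0. -0.] t 15.45 F [-0.7  0.4 -0.9] w 0.0071 j [-0.65  0.47  1.9   0.    0.77 -2.32]
row [0.4476, 0.0127, 0.0003] [0.0, 0.0, 0.0133] rows 8.1
```

jog_arm(
  series=[
    [0.02,0,0,0,0,0,1],
    [0.05,0.002,0,0,0,0,1],
    [0.085,0.004,0,0,0,0,1],
    [0.12,0.006,0,0,0,0,1],
    [0.155,0.006,0,0,0,0,1],
  ],
)

```text
time: 15.87
ee_pos: [0.4287, -0.1972, 0.1232]
orientation: [-2.107, -2.33, -0.0]
wrist_force: [-0.0, 0.0, -1.3]
gripper_width: 0.0068
```

jog_arm(
  series=[
    [0.035,0,0,0,0,0,1],
    [0.07,0,0,0,0,0,1],
    [0.105,0,0,0,0,0,1],
    [0.135,0,0,0,0,0.0133,1],
    [0.155,0,0,0,0,0.0133,1],
  ],
)

```text
time: 16.28
ee_pos: [0.4161, -0.0808, 0.1232]
orientation: [-2.155, -2.285, 0.0]
wrist_force: [1.0, -0.5, -2.0]
gripper_width: 0.007
```

```bash
python3 go.py .412 .02 .123 93.4
```

```text
now [ 0.4161 -0.0808  0.1232] yaw 93.35 tilt [-0.0009  0.0005] t 16.28 F [ 1.  -0.5 -2. ] w 0.007 j [-0.22  0.35  2.14  0.    0.65 -1.85]
row [0.1346, 0.0023, 0.0004] [-0.0003, -0.0002, -0.0003] rows 2.4
```

jog_arm(
  series=[
    [0.03,0,0,0,0,0,1],
    [0.06,0,0,0,0,0,1],
    [0.09,0,0,0,0,0,1],
    [0.115,0,0,0,0,0,1],
    [0.13,0,0,0,0,0,1],
  ],
)

```text
time: 16.7
ee_pos: [0.4106, 0.0161, 0.1233]
orientation: [-2.153, -2.287, 0.0]
wrist_force: [0.2, 0.6, -1.0]
gripper_width: 0.0072
```

jog_arm(
  series=[
    [0,0,0,0,0,0,1],
    [0,0,0,0,0,0,1],
    [0,0,0,0,0,0,1],
    [0,0,0,0,0,0,1],
    [0,0,0,0,0,0,1],
  ],
)

```text
time: 17.12
ee_pos: [0.4116, 0.0135, 0.1232]
orientation: [2.156, 2.285, -0.0]
wrist_force: [0.6, -1.0, -2.1]
gripper_width: 0.0071
```

```bash
python3 go.py .475 .0265 .123 93.4; python3 sc.py e1 hook_seat hook_tip carrier link_low
python3 - <<'E'
from h import *
a=np.load('scene_e1.npz')['im'][130:310,230:410];b=np.load('top_e1.npz')['im'][150:350,230:430]
cv2.imwrite('pics/e1.png',np.hstack([cv2.resize(a,(480,480)),cv2.resize(b,(320,320))[:320] if 0 else cv2.resize(cv2.copyMakeBorder(b,0,100,0,0,0),(320,480))]))
E
```

```text
now [0.4116 0.0135 0.1232] yaw 93.34 tilt [ 0. -0.] t 17.12 F [ 0.6 -1.  -2.1] w 0.0071 j [ 0.    0.33  2.17 -0.    0.64 -1.63]
row [0.0123, 0.0854, 0.0003] [0.0, 0.0, -0.0003] rows 1.6
scene hook_tip 0.73 [0.5159 0.0208 0.149 ] [[313. 237.]]
scene hook_tip 0.5 [0.495  0.0174 0.0819] [[305. 269.]]
scene carrier 0.72 [0.4978 0.0185 0.0849] [[306. 267.]]
scene link_low 0.94 [0.4401 0.3703 0.0118] [[210. 235.]]
scene link_low 0.91 [0.5595 0.0304 0.1313] [[327. 237.]]
top hook_seat 0.72 [0.4975 0.0211 0.1711] [[335. 274.]]
top hook_tip 0.7 [0.5173 0.0258 0.1443] [[333. 265.]]
top carrier 0.76 [0.498  0.0218 0.0825] [[334. 277.]]
top link_low 0.82 [0.4423 0.3757 0.01  ] [[177. 299.]]
top link_low 0.61 [ 0.3348 -0.1309  0.0123] [[399. 353.]]
```

View pics/e1.png

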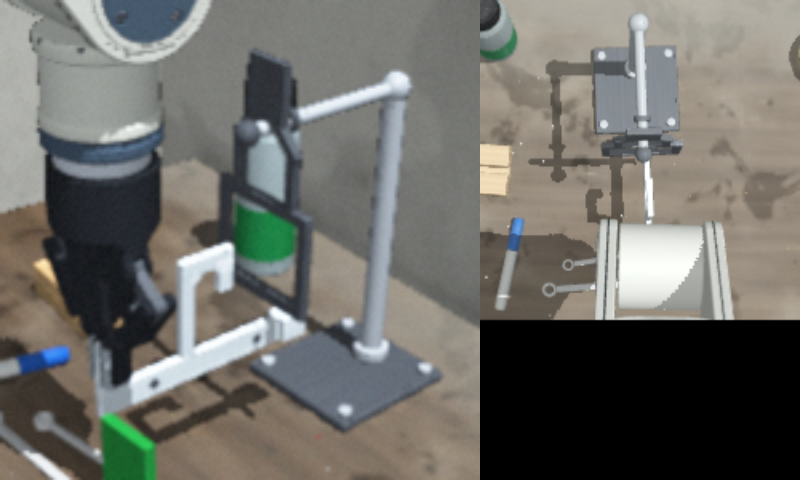

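```bash
python3 - <<'E'
from h import *
z=np.load('scene_e1.npz');c=imaging.camera_info('scene');d=z['d'];v,u=np.nonzero(d>0);P=unproj(c,z['T'],u,v,d[v,u])
for a in np.arange(.13,.46,.02):
    q=P[((P>[.3,-.1,a])&(P<[.5,.12,a+.02])).all(1)]
    if len(q): print(a.round(2),len(q),np.percentile(q,[1,99],axis=0)[:,:2].round(3).tolist())
E
```

```text
0.13 188 [[0.401, -0.005], [0.485, 0.031]]
0.15 266 [[0.398, -0.029], [0.486, 0.051]]
0.17 440 [[0.395, -0.044], [0.498, 0.063]]
0.19 451 [[0.392, -0.05], [0.426, 0.071]]
0.21 292 [[0.393, -0.033], [0.424, 0.031]]
0.23 322 [[0.375, -0.026], [0.439, 0.022]]
0.25 467 [[0.375, -0.025], [0.439, 0.022]]
0.27 555 [[0.375, -0.025], [0.444, 0.035]]
0.29 407 [[0.373, -0.027], [0.442, 0.028]]
0.31 570 [[0.373, -0.027], [0.442, 0.025]]
0.33 548 [[0.375, -0.025], [0.438, 0.024]]
0.35 577 [[0.372, -0.047], [0.43, 0.043]]
0.37 641 [[0.372, -0.05], [0.448, 0.065]]
0.39 1019 [[0.358, -0.05], [0.456, 0.064]]
0.41 1142 [[0.345, -0.05], [0.456, 0.065]]
0.43 1279 [[0.329, -0.05], [0.448, 0.065]]
0.45 1336 [[0.316, -0.048], [0.432, 0.064]]
```

jog_arm(
  series=[
    [0.011,0,0,0,0,0,1],
    [0.011,0.02,0,0,0,0,1],
    [0.011,0.04,0,0,0,0,1],
    [0.011,0.06,0,0,0,0,1],
    [0.011,0.078,0,0,0,0,1],
  ],
)

```text
time: 18.03
ee_pos: [0.4704, 0.0265, 0.1233]
orientation: [2.154, 2.287, 0.0]
wrist_force: [-0.2, -0.0, -1.2]
gripper_width: 0.0067
```

jog_arm(
  series=[
    [0,0.003,0,0,0,0,1],
    [0,0.006,0,0,0,0,1],
    [0,0.006,0,0,0,0,1],
    [0,0.006,0,0,0,0,1],
    [0,0.006,0,0,0,0,1],
  ],
)

```text
time: 18.45
ee_pos: [0.473, 0.0262, 0.1231]
orientation: [-2.154, -2.286, 0.001]
wrist_force: [-0.3, 0.3, -1.5]
gripper_width: 0.0069
```

```bash
python3 go.py .475 .0265 .123 93.4; python3 sc.py f1 hook_seat hook_tip carrier link_low link
python3 - <<'E'
from h import *
a=np.load('scene_f1.npz')['im'][160:300,260:400]
cv2.imwrite('pics/f1.png',cv2.resize(a,(590,590)))
E
```

```text
now [0.473  0.0262 0.1231] yaw 93.41 tilt [-0.001 -0.   ] t 18.45 F [-0.3  0.3 -1.5] w 0.0069 j [ 0.03  0.4   2.04 -0.    0.7  -1.6 ]
row [0.0003, 0.0027, 0.0001] [-0.0003, -0.0, 0.0001] rows 0.0
scene hook_seat 0.96 [0.5603 0.0291 0.1728] [[329. 219.]]
scene hook_tip 0.76 [0.5792 0.0318 0.1469] [[335. 227.]]
scene carrier 0.92 [0.5571 0.0314 0.0847] [[325. 256.]]
scene link_low 0.76 [0.4415 0.3733 0.0124] [[210. 235.]]
scene link_low 0.65 [ 0.3287 -0.1387  0.0089] [[278. 379.]]
scene link 0.98 [0.561  0.0354 0.1216] [[326. 240.]]
scene link 0.87 [ 3.365e-01 -1.397e-01  2.000e-04] [[283. 381.]]
top link_low 0.89 [0.4417 0.3782 0.012 ] [[176. 299.]]
top link_low 0.62 [ 0.3345 -0.133   0.0117] [[400. 353.]]
top link 0.93 [0.5609 0.0299 0.1193] [[331. 245.]]
top link 0.72 [ 0.5254 -0.3065 -0.003 ] [[475. 271.]]
```

View pics/f1.png

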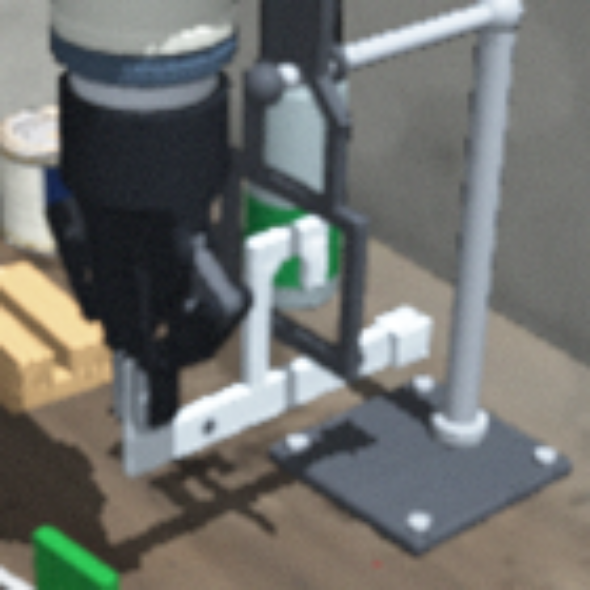

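The hook is inside the lower eye, with the tip (313,260) past the plate. Lowering carefully.

jog_arm(
  series=[
    [0,0.0015,0.008,0,0,0,1],
    [0,0.0015,0.016,0,0,0,1],
    [0,0.0015,0.024,0,0,0,1],
    [0,0.0015,0.032,0,0,0,1],
    [0,0.0015,0.032,0,0,0,1],
  ],
)

```text
time: 19.47
ee_pos: [0.4741, 0.0261, 0.0977]
orientation: [-2.153, -2.285, 0.003]
wrist_force: [-0.4, -0.7, 0.2]
gripper_width: 0.007
```

```bash
python3 go.py .475 .0265 .123 93.4; python3 sc.py f2 hook_seat hook_tip  link_low
python3 - <<'E'
from h import *
a=np.load('scene_f2.npz')['im'][170:290,270:390]
cv2.imwrite('pics/f2.png',cv2.resize(a,(590,590)))
E
```

```text
now [0.4741 0.0261 0.0977] yaw 93.4 tilt [-0.0026 -0.0001] t 19.47 F [-0.4 -0.7  0.2] w 0.007 j [ 0.03  0.45  2.04  0.    0.65 -1.6 ]
row [0.0004, 0.0011, -0.0337] [-0.0008, -0.0, 0.0] rows 0.6
scene hook_seat 0.76 [0.5611 0.0301 0.149 ] [[328. 229.]]
scene hook_seat 0.33 [ 0.6517  0.4023 -0.0023] [[273. 214.]]
scene hook_tip 0.96 [0.5788 0.0333 0.1218] [[333. 238.]]
scene link_low 0.89 [0.5572 0.0319 0.1318] [[326. 237.]]
scene link_low 0.89 [0.4421 0.372  0.0137] [[210. 234.]]
top hook_tip 0.74 [ 7.263e-01 -2.409e-01  2.000e-04] [[448. 185.]]
top link_low 0.96 [0.4409 0.3765 0.0133] [[176. 299.]]
top link_low 0.71 [ 0.335  -0.134   0.0139] [[401. 353.]]
```

View pics/f2.png

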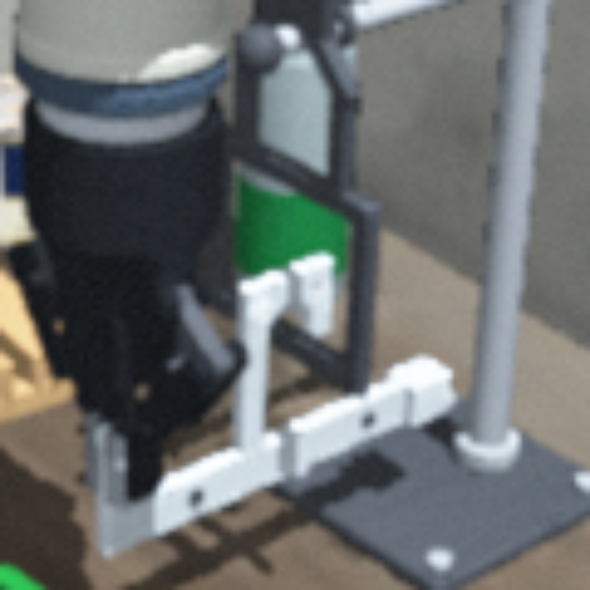

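jog_arm(
  series=[
    [0,0,0.004,0,0,0,1],
    [0,0,0.008,0,0,0,1],
    [0,0,0.012,0,0,0,1],
    [0,0,0.012,0,0,0,1],
    [0,0,0.012,0,0,0,1],
  ],
)

```text
time: 20.28
ee_pos: [0.4749, 0.0262, 0.0899]
orientation: [-2.154, -2.286, 0.001]
wrist_force: [-0.3, 0.8, -1.4]
gripper_width: 0.0071
```

jog_arm(
  series=[
    [0,0,0.001,0,0,0,1],
    [0,0,0.002,0,0,0,1],
    [0,0,0.003,0,0,0,1],
    [0,0,0.003,0,0,0,1],
    [0,0,0.003,0,0,0,1],
  ],
)

```text
time: 20.7
ee_pos: [0.4751, 0.0262, 0.088]
orientation: [-2.154, -2.286, 0.0]
wrist_force: [-0.3, -0.4, -0.7]
gripper_width: 0.0068
```

jog_arm(
  series=[
    [0,0,0.001,0,0,0,1],
    [0,0,0.002,0,0,0,1],
    [0,0,0.002,0,0,0,1],
    [0,0,0.002,0,0,0,1],
    [0,0,0.002,0,0,0,1],
  ],
)

```text
time: 21.12
ee_pos: [0.4751, 0.0262, 0.0865]
orientation: [-2.154, -2.286, 0.0]
wrist_force: [0.2, -0.1, -1.3]
gripper_width: 0.0068
```

jog_arm(
  series=[
    [0,0,0.001,0,0,0,1],
    [0,0,0.001,0,0,0,1],
    [0,0,0.001,0,0,0,1],
    [0,0,0.001,0,0,0,1],
    [0,0,0.001,0,0,0,1],
  ],
)

```text
time: 21.53
ee_pos: [0.4753, 0.0262, 0.0859]
orientation: [2.154, 2.286, 0.0]
wrist_force: [-0.4, 0.5, 1.3]
gripper_width: 0.007
```

jog_arm(
  series=[
    [0,0,0.001,0,0,0,1],
    [0,0,0.001,0,0,0,1],
    [0,0,0.001,0,0,0,1],
    [0,0,0.001,0,0,0,1],
    [0,0,0.001,0,0,0,1],
  ],
)

```text
time: 21.95
ee_pos: [0.4757, 0.0262, 0.0853]
orientation: [2.154, 2.286, 0.001]
wrist_force: [0.1, 0.1, 5.7]
gripper_width: 0.0069
```

```bash
python3 go.py .475 .0265 .123 93.4; python3 sc.py f3 hook_seat hook_tip  link_low
python3 - <<'E'
from h import *
a=np.load('scene_f3.npz')['im'][170:290,270:390]
cv2.imwrite('pics/f3.png',cv2.resize(a,(590,590)))
E
```

```text
now [0.4757 0.0262 0.0853] yaw 93.41 tilt [0.0013 0.    ] t 21.95 F [0.1 0.1 5.7] w 0.0069 j [ 0.03  0.48  2.05 -0.    0.62 -1.6 ]
row [0.0005, -0.0008, -0.0503] [0.0004, 0.0, 0.0] rows 0.9
scene hook_seat 0.79 [0.5636 0.0273 0.138 ] [[330. 234.]]
scene hook_seat 0.54 [0.7286 0.2449 0.0037] [[327. 227.]]
scene hook_tip 0.56 [0.5795 0.0312 0.1111] [[334. 242.]]
scene link_low 0.78 [0.4423 0.3691 0.0125] [[211. 235.]]
scene link_low 0.67 [ 0.3312 -0.1371  0.0078] [[279. 378.]]
top link_low 0.86 [0.4433 0.3767 0.0159] [[176. 298.]]
top link_low 0.84 [0.5595 0.0314 0.1327] [[331. 245.]]
```

View pics/f3.png

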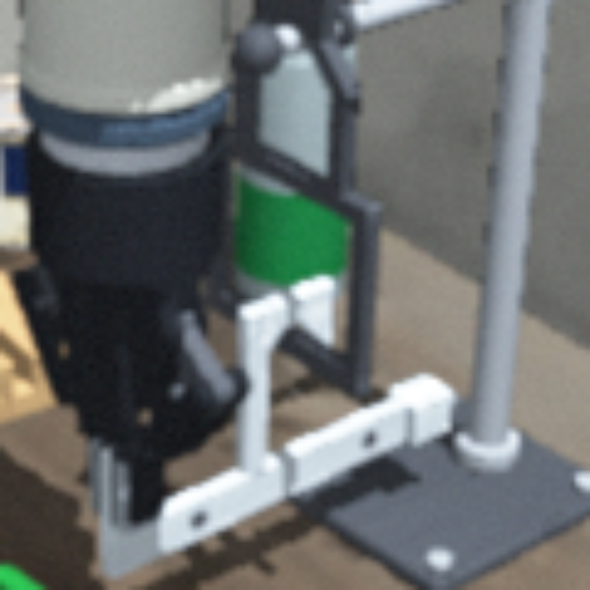

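The hook is seated on the lower bar, contact force about 6–7 N upward. I'll back off slightly, then open.

jog_arm(
  series=[
    [0,0,-0.001,0,0,0,1],
    [0,0,-0.001,0,0,0,0.3],
    [0,0,-0.001,0,0,0,0.1],
    [0,0,-0.001,0,0,0,0.1],
    [0,0,-0.001,0,0,0,0.1],
  ],
)

```text
time: 22.77
ee_pos: [0.4747, 0.0261, 0.0855]
orientation: [-2.154, -2.286, 0.001]
wrist_force: [0.7, -0.5, 0.6]
gripper_width: 0.0386
```

jog_arm(
  series=[
    [0,0,0,0,0,0,0.1],
    [0,0,0,0,0,0,0.1],
    [0,0,0,0,0,0,0.1],
    [0,0,0,0,0,0,0.1],
    [0,0,0,0,0,0,0.1],
  ],
)

```text
time: 23.18
ee_pos: [0.4751, 0.0262, 0.0857]
orientation: [-2.154, -2.286, 0.0]
wrist_force: [0.3, -0.3, -1.1]
gripper_width: 0.0384
```

```bash
python3 go.py .4 .0225 .085 93.4; python3 wr.py g1; python3 sc.py g1 hook_seat
python3 - <<'E'
from h import *
a=np.load('scene_g1.npz')['im'][170:290,270:390]
cv2.imwrite('pics/g1.png',np.hstack([cv2.resize(a,(400,400)),cv2.resize(np.load('wrist_g1.npz')['im'],(400,400))]))
E
```

```text
now [0.4751 0.0262 0.0857] yaw 93.41 tilt [-0.0001 -0.    ] t 23.18 F [ 0.3 -0.3 -1.1] w 0.0384 j [ 0.03  0.48  2.05 -0.    0.62 -1.6 ]
row [0.0011, -0.1002, 0.001] [-0.0, 0.0, 0.0] rows 1.8
scene hook_seat 0.7 [0.561  0.0274 0.1375] [[329. 235.]]
```

View pics/g1.png

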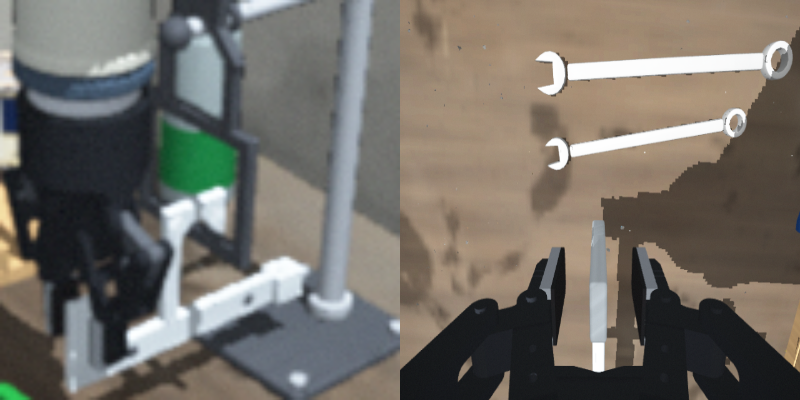

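The carrier hangs free, centred between the open fingers (wrist view, ≈(598,290)). Backing away along −x.

jog_arm(
  series=[
    [0,-0.01,0,0,0,0,0.1],
    [0,-0.03,0,0,0,0,0.1],
    [0,-0.055,0,0,0,0,0.1],
    [0,-0.08,0,0,0,0,0.1],
    [0,-0.1,0,0,0,0,0.1],
  ],
)

```text
time: 23.85
ee_pos: [0.398, 0.0216, 0.0856]
orientation: [-2.154, -2.286, 0.002]
wrist_force: [-0.4, 0.2, -0.5]
gripper_width: 0.0382
```

jog_arm(
  series=[
    [0,0,-0.02,0,0,0,0.1],
    [0,0,-0.06,0,0,0,0.1],
    [0,0,-0.1,0,0,0,0.1],
    [0,0,-0.15,0,0,0,0.1],
    [0,0,-0.15,0,0,0,0.1],
  ],
)

```text
time: 24.27
ee_pos: [0.403, 0.0218, 0.2035]
orientation: [2.15, 2.282, 0.01]
wrist_force: [1.0, -0.3, -0.0]
gripper_width: 0.0384
```

jog_arm(
  series=[
    [0,0,0,0,0,0,0.1],
    [0,0,0,0,0,0,0.1],
    [0,0,0,0,0,0,0.1],
    [0,0,0,0,0,0,0.1],
    [0,0,0,0,0,0,0.1],
  ],
)

```text
time: 24.68
ee_pos: [0.3994, 0.0217, 0.1971]
orientation: [-2.153, -2.285, 0.003]
wrist_force: [-0.6, 0.9, -0.3]
gripper_width: 0.0384
```

jog_arm(
  series=[
    [0,0,0,0,0,0,0.1],
    [0,0,0,0,0,0,0.1],
    [0,0,0,0,0,0,0.1],
    [0,0,0,0,0,0,0.1],
    [0,0,0,0,0,0,0.1],
  ],
)

```text
time: 25.1
ee_pos: [0.4002, 0.0217, 0.1981]
orientation: [-2.154, -2.286, 0.0]
wrist_force: [-0.2, 1.0, 0.7]
gripper_width: 0.0384
```

```bash
python3 go.py .4 .0225 .085 93.4; python3 sc.py h1 hook_seat hook_tip carrier link_eye link_low link spray_can paint_tin tape_roll; python3 sc.py h2 carrier
python3 - <<'E'
from h import *
a=np.load('scene_h1.npz')['im'][150:290,260:400];b=np.load('scene_h2.npz')['im'][150:290,260:400]
print(np.abs(a.astype(int)-b).mean())
cv2.imwrite('pics/h1.png',np.hstack([cv2.resize(x,(400,400)) for x in(a,b)]))
E
```

```text
now [0.4002 0.0217 0.1981] yaw 93.41 tilt [-0.0002  0.    ] t 25.1 F [-0.2  1.   0.7] w 0.0384 j [ 0.02  0.17  2.14  0.    0.84 -1.61]
row [0.0011, -0.0002, 0.1509] [-0.0001, -0.0, 0.0] rows 2.7
scene hook_tip 0.86 [0.5774 0.0346 0.1099] [[332. 242.]]
scene carrier 0.92 [0.5578 0.031  0.048 ] [[325. 270.]]
scene link_eye 0.91 [0.4429 0.3741 0.1532] [[205. 185.]]
scene link_eye 0.74 [ 0.3331 -0.1362  0.1421] [[278. 317.]]
scene link_low 0.94 [ 0.3286 -0.1385  0.0076] [[278. 380.]]
scene link_low 0.64 [0.4409 0.37   0.0106] [[210. 236.]]
scene link 0.84 [ 0.3347 -0.1397  0.0005] [[282. 381.]]
scene link 0.72 [ 0.4403  0.3699 -0.0009] [[211. 240.]]
scene spray_can 0.59 [0.7319 0.2423 0.001 ] [[328. 228.]]
scene spray_can 0.24 [0.5771 0.0334 0.1119] [[333. 242.]]
scene paint_tin 0.64 [6.521e-01 4.026e-01 3.000e-04] [[273. 214.]]
scene tape_roll 0.63 [ 0.7177 -0.2399  0.002 ] [[469. 325.]]
top hook_seat 0.52 [0.5613 0.0314 0.1322] [[331. 244.]]
top hook_seat 0.24 [0.5631 0.0333 0.2698] [[331. 234.]]
top carrier 0.69 [ 0.5248 -0.3075  0.0017] [[476. 271.]]
top carrier 0.51 [0.5563 0.0346 0.0468] [[328. 251.]]
top link_eye 0.94 [0.4441 0.3749 0.15  ] [[161. 295.]]
top link_eye 0.85 [0.5612 0.0304 0.2722] [[333. 235.]]
top link_low 0.89 [0.4403 0.3757 0.0141] [[176. 299.]]
top link_low 0.79 [ 0.3346 -0.1366  0.0116] [[402. 353.]]
top link 0.78 [ 0.3379 -0.1354 -0.0028] [[400. 352.]]
top link 0.64 [0.5594 0.0299 0.1201] [[331. 246.]]
top spray_can 0.82 [7.326e-01 2.480e-01 5.000e-04] [[239. 176.]]
top paint_tin 0.69 [ 0.6539  0.4028 -0.0024] [[172. 208.]]
top tape_roll 0.91 [ 0.723  -0.2403 -0.0019] [[447. 186.]]
scene carrier 0.63 [0.5422 0.2702 0.0007] [[264. 244.]]
scene carrier 0.59 [0.5584 0.0303 0.0466] [[326. 271.]]
top carrier 0.74 [0.559  0.0374 0.0465] [[327. 250.]]
top carrier 0.24 [ 5.250e-01 -3.067e-01  2.000e-04] [[476. 271.]]
2.272295918367347
```

View pics/h1.png

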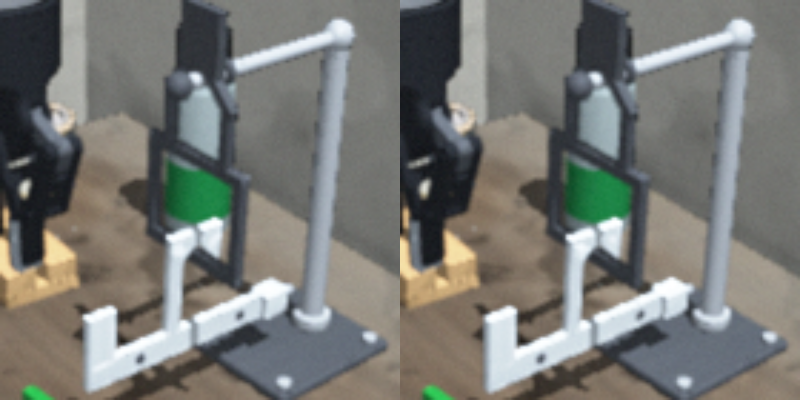

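Link and carrier look identical in both pictures, the carrier's lower edge is about 47 mm above the bench, and the bystanders are where they were. Handing in.

```bash
python3 -c "
from cell import manip
print(manip.hand_in())"
```

```text
the job is handed in; nothing more can be done
None
```

I hung the dark steel link by its upper eye on the stand's arm, between ball and collar, and let go. I then put the carrier's hook through the lower eye onto its bottom bar, released it and backed away. The job was handed in at about 25.5 s of the 72 s; `hand_in` reports no verdict.

**Last checks, all from the camera images:**
- **Link:** the eye top measured (0.561, 0.030, 0.272) m, against an estimated hanging place of (0.561, 0.032, 0.270) m.
- **Carrier:** the hook seat measured z = 0.132 m on a lower bar expected at 0.134 m. The hook tip is about 17 mm past the link plate, and the carrier's lower edge is about 47 mm above the bench.
- **Stillness:** two successive pictures showed link and carrier unmoved, off the post, and with the gripper clear of both.
- **Bystanders:** the spray can, paint tin and tape roll were within about 6 mm of their first measured positions, which is roughly measurement error. The green look-alikes were not touched.

**Disagreements:** some network reports labelled the green look-alikes or empty blocks as the link or carrier. I discarded these against the pictures. The two fixed cameras differed by about 2–6 mm.

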